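# Lay a tall module housing down against the stop of a work rest

## Task

The tall finned module housing stands on end on the black foam rest. Tip it over with your fingertips towards the rest's free end, away from the aluminium stop plate, steadying it all the way down so that it lands gently on its side with the connector panel facing up, then push it along the foam until its foot is flush against the stop plate. Do not grip, lift or drop it, leave everything else where it is, and finish clear of it.

Things in the scene. Friction and masses are not known exactly. Their poses are not given: they have to be found in the camera images.
- housing: Tall box-shaped aluminium housing with cooling fins and black end caps, 40 x 60 x 180 mm (own x, y, z), 0.36 to 0.56 kg, evenly balanced. Origin at the centre of its foot (underside while standing); z runs from foot to top; x, the 40 mm thickness, points out of the grey connector panel. It starts upright on the rest, panel towards the stop plate, 6 to 28 mm from it.
- rest: Fixed rest: black foam block (firm) 175 mm long (x), 106 wide (y), top 55 mm above the table. Origin on the table under the middle of the foam. An aluminium stop plate (12 mm thick, 90 wide, rising 30 above the foam) closes the +x end, its face at x = +87.5 mm. The -x end is free, with bare table 110 mm beyond it. A 12 mm high base plate runs under it and 30 mm past the +x end.
- stop (a point): Middle of the stop plate's face at the level of the foam's top surface; axes as those of the rest (x points into the plate, z up).
- edge (a point): Middle of the housing's lower -x edge, 20 mm from its origin along own -x: the edge it turns about when tipped the right way. It then lies with own x up and own z towards the free end; before it is pushed home its top end overhangs the free end by 50 to 75 mm, without toppling.
- barrel1: Loose black lens barrel, standing, 49 mm across, 55 mm high, beside the rest; origin at its underside.
- barrel2: Another such barrel.
- barrel3: Another such barrel, on the other side of the rest.
- wash_bottle: Loose white bottle, standing, 64 mm across, 150 mm high; origin at its underside.
- jar: Loose low glass jar with a white lid, 56 mm across, 50 mm high; origin at its underside.
- screwdriver: Loose screwdriver lying on the table; origin under its middle.
- clamp_ring: Loose dark steel ring lying flat, 60 mm across, 12 mm high; origin at its underside.
Not all that is in view belongs to the job. There is more than one size of the rest; the job needs the middle-sized.

How it is judged:
At the end, for the whole second after the job is handed in: The housing lies still on the foam with its connector panel up (within 4 degrees), its foot within 4 mm of the stop plate and square to it within 4 degrees, and no more than 25 mm off the rest's centre line sideways (angle between housing's own x axis and vertical below 0.07 rad and x of housing in the frame of stop above -0.004 m and z of housing in the frame of stop between 0.014 and 0.026 m and y of housing in the frame of stop between -0.025 and 0.025 m and angle between the z axis of housing and the x axis of rest, either way round below 0.07 rad and linear speed of housing below 0.02 m/s and angular speed of housing below 0.1 rad/s); the robot touches nothing.
It fails at once if the housing falls or lands hard: it turns faster than 4 rad/s (a free fall reaches about 11; letting go up to 15 mm above the foam is still gentle) (angular speed of housing above 4 rad/s).
It fails at once if the housing is lifted or carried: its lower edge, about which it turns, rises more than 15 mm off the foam (z of edge in the frame of stop above 0.015 m).
It fails at once if the housing is pressed or pinched with more than 40 N (contact force between the fingers and housing above 40 N).
It fails at once if the housing falls off the rest (z of edge in the frame of stop below -0.02 m).
It fails at once if one of the other loose things is moved by more than 15 mm (distance of any of barrel1, barrel2, barrel3, wash_bottle, jar, screwdriver, clamp_ring from where it was at the start of the episode above 0.015 m).
It also fails if it takes over 70 s, if anything falls off the work surface, if the arm or the gripper's body presses on something with over 40 N, if the wrist force passes 120 N, or if a joint passes its speed limit or range.

## Robot

A 7-joint arm with a two-finger parallel gripper is mounted at the origin on the work surface. World frame = base frame: x ahead of the robot, y to its left, z up, the work surface at z = 0. Lengths are in m, angles in rad, forces in N, time in s.
With the tool pointing down it reaches from about 0.425 to 0.875 m from the base axis. Payload 4.7 kg.
Tool frame: the origin (TCP) lies at the very end of the fingers, on their centre line; the grasp point (between the pads) lies 19 mm behind it; z points along the fingers, y is the line along which they close (so a half turn about z gives the same grasp; the last joint's range is limited). The gripper opens to 85 mm and grips with 20 to 120 N. Pads are 22 mm wide; open, the fingers measure 114 mm over their backs; the gripper's body (76 mm by 85 mm) begins 54 mm behind the grasp point. The pads swing forward as they close: fully open they stand 13 mm farther back than shut.
Start: joints at [1.354, 0.321, -0.07, 1.45, 0.023, 1.371, -0.057], TCP at [0.149, -0.633, 0.194] pointing down, gripper open.
Joint ranges: [-2.86, 2.86], [-0.3, 2.09], [-1.38, 1.24], [0.06, 2.45], [-1.56, 4.7], [0.09, 2.05], [-2.69, 2.69]. Speed limits (rad/s): [2.57, 2.57, 3.14, 3.14, 3.14, 3.14, 3.14].

## Interface

Orientations are given as a 3x3 rotation matrix whose columns are the frame's x, y, z axes.
In Python, from station import observe, camera, calibration, job_done gives the robot as it stands.
- The arm moves only by the tool play_rows, never from a script. Its argument "deltas" is a list of rows, each a list of 2 entries, a list of its own where there are three numbers: the shift along the world's x, y, z scaled (see below), then the turn, a rotation vector about the world's x, y, z scaled (see below). A call has 1 to 5 rows; each row is the pose to reach, as a shift and turn from the pose commanded when the call began; what a row does not reach only later rows make up. The controller multiplies each number of a shift by 0.6 m and each number of a turn by pi/2 rad. A row lasts 1/12 s, in which the tool goes at most 41.7 mm and 7.16 degrees, less where a joint would pass 70% of its speed; a pose out of reach is approached as far as the arm can. A call with a number of a shift or a turn outside -1 to 1 is refused whole. A call with a gripper value outside its range is refused whole. "fingers" is the gripper command: -1 is fully open, 1 is shut, values between are in proportion, set as the call begins (left out, the last holds). The fingers move at their own pace and stop on an object; "newtons" is the grip in N (left out, the last holds). Time passes only in rows, so rows that repeat a pose let the fingers close. It gives the time, the measured TCP pose, the force, the opening and the grip force at its end, in the units of the state.
- observe(): the state, without advancing time (a new reading comes with each control period).
- camera(name): name is "side" or "top"; returns the picture (420x560x3 uint8, red, green, blue); there is no depth.
- calibration(name): a dict with "fx", "fy", "cx", "cy" (pixels), "T" (4x4, takes a point from camera to world coordinates). Camera axes: x right, y up, looking along -z (the intrinsics and any distortion apply to the point x, -y, -z); pixel columns grow to the right and rows downward; lengths in m; the calibration is good to about 2 mm. A picture is of the moment at which its call begins. calibration takes no time and is no camera call.
- job_done(): hands the job in; it is judged then, once.
The state is a dict: "time": time; "q": joint angles; "qd": joint speeds; "joint_torque": joint torques, N m; "ee_pos": TCP position; "eef_rot": TCP orientation; "wrist_force": force on the tool from outside, world axes, zero at the start; "wrist_torque": the same for the moment, N m; "finger_gap": opening from 0.0 (shut) to 1.0 (fully open); "gripper_force": force on a finger pad.
Only numpy, scipy, OpenCV 4.12 (cv2) and the standard library are available. Lean on these libraries where they do the work, as an engineer would, in place of code of your own. Each camera call takes 0.05 s, during which the arm holds its last target. There are 200 camera calls.

## Working session

There is one attempt and no reset: what is moved stays moved. The work goes in short steps, Python scripts to look and compute and a tool call to move; the robot and the scene stay as the last step left them, time stands still between calls to the robot, and variables do not carry over. Pictures are saved under pics/ and viewed, at most 10 in all, crops included, and the job is handed in when it is done.

Besides the shell and the picture viewer there is one more tool, called in YAML: its name, and indented under it one key for each argument. play_rows: Moves the arm, as the interface text tells. Its arguments: {"type":"object","properties":{"deltas":{"type":"array"},"fingers":{"type":"number"},"newtons":{"type":"number"}},"required":["deltas"]}

```bash
mkdir -p pics; ls; python3 - <<'E'
from station import *
import cv2,numpy as np
for n in("side","top"):
    cv2.imwrite(f"pics/{n}0.png",cv2.cvtColor(camera(n),cv2.COLOR_RGB2BGR)); c=calibration(n); print(n,{k:np.round(v,4).tolist() if k!="dist" else v for k,v in c.items()})
s=observe();print({k:np.round(v,3).tolist() for k,v in s.items()})
E
```

```text
pics
side {'fx': 496.1815, 'fy': 496.1815, 'cx': 287.5283, 'cy': 215.8645, 'T': [[-0.9711, 0.1572, -0.1796, 0.2962], [-0.2386, -0.6512, 0.7204, 0.8317], [-0.0037, 0.7425, 0.6699, 0.8419], [0.0, 0.0, 0.0, 1.0]]}
top {'fx': 520.0768, 'fy': 520.0768, 'cx': 276.4955, 'cy': 206.6537, 'T': [[-0.0595, 0.9779, -0.2005, 0.2796], [-0.9982, -0.0578, 0.0143, 0.0063], [0.0024, 0.201, 0.9796, 1.329], [0.0, 0.0, 0.0, 1.0]]}
{'time': 0.1, 'q': [1.354, 0.322, -0.07, 1.452, 0.023, 1.371, -0.057], 'qd': [-0.001, -0.002, -0.001, -0.002, -0.0, -0.001, -0.001], 'joint_torque': [-0.0, -49.488, -0.384, -31.521, 0.013, 0.008, -0.0], 'ee_pos': [0.148, -0.632, 0.193], 'eef_rot': [[0.974, 0.229, -0.0], [0.229, -0.974, 0.002], [-0.0, -0.002, -1.0]], 'wrist_force': [0.633, -0.344, -0.219], 'wrist_torque': [0.016, -0.005, 0.011], 'gripper_force': 0.0, 'finger_gap': 1.0}
```

View pics/side0.png

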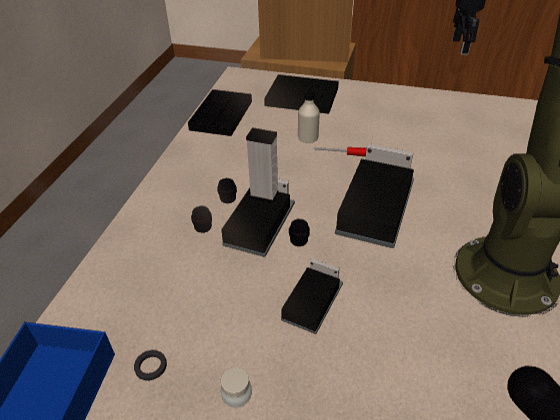

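View pics/top0.png

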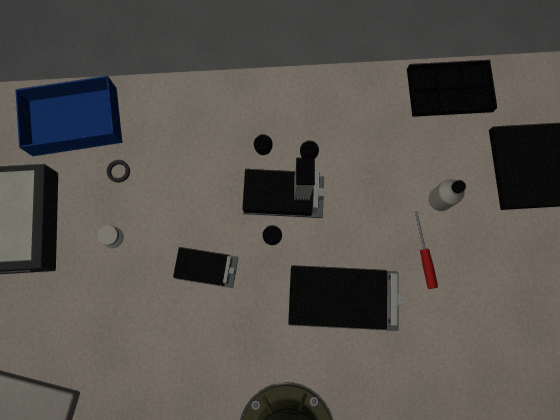

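The side view shows the housing at (263,165), standing on a black rest whose free end is at (245,245). The top view shows three rests with stop plates:
- small, at (205,267)
- large, at (343,298)
- middle, at (283,192), which carries the housing and has its plate at its right end, near (318,195)

The middle one fits the description. A crop will confirm it.

```bash
cat > h.py <<'E'
import cv2,numpy as np
from station import *
def ray(n,u,v):
    c=calibration(n);T=np.array(c["T"]);d=T[:3,:3]@[(u-c["cx"])/c["fx"],-(v-c["cy"])/c["fy"],-1];return T[:3,3],d
def plane(n,u,v,z):
    o,d=ray(n,u,v);return o+d*(z-o[2])/d[2]
def proj(n,p):
    c=calibration(n);T=np.array(c["T"]);q=T[:3,:3].T@(np.array(p)-T[:3,3]);return c["cx"]+c["fx"]*q[0]/-q[2],c["cy"]-c["fy"]*q[1]/-q[2]
def tri(a,b):
    (o,d),(p,e)=ray("side",*a),ray("top",*b)
    k=np.linalg.lstsq(np.c_[d,-e],p-o,rcond=None)[0];x,y=o+d*k[0],p+e*k[1];return (x+y)/2,np.linalg.norm(x-y)
E
python3 - <<'E'
from h import *
s=cv2.imread("pics/side0.png")[120:260,190:310];t=cv2.imread("pics/top0.png")[125:250,235:335]
f=lambda i,h:cv2.resize(i,None,fx=h/i.shape[0],fy=h/i.shape[0],interpolation=cv2.INTER_CUBIC)
a=f(s,460);b=f(t,460);o=np.hstack([a,b]);o=np.clip(o.astype(float)*1.8,0,255).astype(np.uint8);print(o.shape,460/140,460/125,a.shape)
cv2.imwrite("pics/crop0.png",o)
E
```

```text
(460, 762, 3) 3.2857142857142856 3.68 (460, 394, 3)
```

View pics/crop0.png

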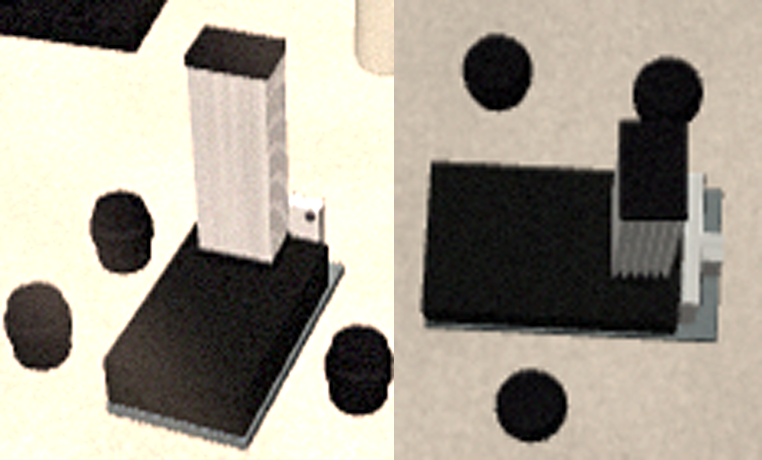

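The crop's left half (side view) shows the housing's dark top cap at (185–285, 28–75) and its foot at (200–275, 240–262). In the right half (top view) the foam spans (424–680, 162–332), the plate is at (690,250), and the top cap is at (620–687, 120–219). This is the rest with the housing on it; now I'll check the sizes.

```bash
python3 - <<'E'
from h import *
np.set_printoptions(precision=4,suppress=True)
T=lambda x,y:(235+(x-394)/3.68,125+y/3.68)
S=lambda x,y:(190+x/3.2857,120+y/3.2857)
F=[plane("top",*T(*p),.055) for p in((432,162),(424,322),(678,332))]
print("foam",F,np.linalg.norm(F[1]-F[0]),np.linalg.norm(F[2]-F[1]))
a=F[2]-F[1];print("yaw",np.arctan2(a[1],a[0]))
S2=[plane("side",*S(*p),.055) for p in((106,362),(245,398 if 0 else 420),(328,245))]
print("foam side",S2,[np.linalg.norm(S2[i]-S2[i+1]) for i in(0,1)])
H=[plane("top",*T(*p),.235) for p in((619,119),(688,123),(687,220),(619,217))]
print("cap",H,[np.linalg.norm(H[i]-H[i-1]) for i in range(4)],np.mean(H,0))
H=[plane("side",*S(*p),.235) for p in((207,28),(286,39),(272,78),(187,66))]
print("cap side",H,[np.linalg.norm(H[i]-H[i-1]) for i in range(4)],np.mean(H,0))
print("foot side",[plane("side",*S(*p),.055) for p in((199,249),(273,263),(289,238))])
print("plate face top",[plane("top",*T(*p),.085) for p in((689,175),(682,306))])
print("plate top side", [plane("side",*S(*p),.085) for p in((324,199),(290,193))])
for n,p in dict(b1=(497,70),b2=(667,90),b3=(531,405)).items(): print(n,plane("top",*T(*p),.04))
print("bottle",plane("top",450,195,.07))
E
```

```text
foam [array([0.6423, 0.0609, 0.055 ]), array([0.5304, 0.0716, 0.055 ]), array([ 0.5133, -0.0998,  0.055 ])] 0.11245847645899142 0.17224053351730376
yaw -1.6699114332056995
foam side [array([0.6411, 0.0682, 0.055 ]), array([0.5313, 0.0997, 0.055 ]), array([ 0.5204, -0.0927,  0.055 ])] [np.float64(0.11422925084203704), np.float64(0.19272923176427148)]
cap [array([ 0.611 , -0.0592,  0.235 ]), array([ 0.6061, -0.1   ,  0.235 ]), array([ 0.5469, -0.095 ,  0.235 ]), array([ 0.5511, -0.0551,  0.235 ])] [np.float64(0.06007794957508594), np.float64(0.04110819734412569), np.float64(0.05944211359468165), np.float64(0.04006096588375722)] [ 0.5788 -0.0773  0.235 ]
cap side [array([ 0.6057, -0.0901,  0.235 ]), array([ 0.5491, -0.0893,  0.235 ]), array([ 0.546 , -0.0412,  0.235 ]), array([ 0.6051, -0.0417,  0.235 ])] [np.float64(0.04836805631938624), np.float64(0.0566318299059782), np.float64(0.048200062913708375), np.float64(0.05905911264088608)] [ 0.5765 -0.0655  0.235 ]
foot side [array([ 0.614 , -0.0653,  0.055 ]), array([ 0.5554, -0.0626,  0.055 ]), array([ 0.5512, -0.0939,  0.055 ])]
plate face top [array([ 0.6145, -0.1125,  0.085 ]), array([ 0.5252, -0.1012,  0.085 ])]
plate top side [array([ 0.5276, -0.1095,  0.085 ]), array([ 0.5543, -0.1106,  0.085 ])]
b1 [0.711  0.0126 0.04  ]
b2 [ 0.6893 -0.106   0.04  ]
b3 [0.4716 0.0025 0.04  ]
bottle [ 0.5413 -0.4442  0.07  ]
```

Sizes check out: the foam measures about 172 x 112 mm and the cap 40 x 60 mm. From this:
- The rest's +x direction points along world (-0.09, -0.996).
- The housing's centre is near (0.579, -0.078).
- The pivot edge is at y of about -0.058, and the gap to the plate is about 10 mm.

I'll lift, travel above the housing, and line up the closing axis with the tipping direction.

play_rows:
  deltas:
    - [[0,0,0.06],[0,0,0]]
    - [[0,0,0.12],[0,0,0]]
    - [[0,0,0.18],[0,0,0]]
    - [[0,0,0.2],[0,0,0]]
  fingers: -1

```text
time: 0.43
ee_pos: [0.1491, -0.6343, 0.3202]
eef_rot: [[0.973, 0.229, 0.002], [0.229, -0.973, -0.007], [0.0, 0.008, -1.0]]
wrist_force: [-0.4, -0.3, 1.2]
finger_gap: 1.001
gripper_force: 0.0
```

play_rows:
  deltas:
    - [[0.036,0.046,0],[0,0,-0.01]]
    - [[0.072,0.092,0],[0,0,-0.02]]
    - [[0.108,0.138,0],[0,0,-0.03]]
    - [[0.144,0.184,0],[0,0,-0.04]]
    - [[0.18,0.23,0],[0,0,-0.05]]

```text
time: 0.85
ee_pos: [0.2574, -0.4931, 0.3137]
eef_rot: [[0.989, 0.151, -0.0], [0.151, -0.989, 0.001], [-0.0, -0.001, -1.0]]
wrist_force: [0.6, -0.1, -0.1]
finger_gap: 0.999
gripper_force: 0.0
```

play_rows:
  deltas:
    - [[0.036,0.046,0],[0,0,-0.01]]
    - [[0.072,0.092,0],[0,0,-0.02]]
    - [[0.108,0.138,0],[0,0,-0.03]]
    - [[0.144,0.184,0],[0,0,-0.04]]
    - [[0.18,0.23,0],[0,0,-0.05]]

```text
time: 1.27
ee_pos: [0.3653, -0.3551, 0.3139]
eef_rot: [[0.997, 0.073, -0.001], [0.073, -0.997, 0.0], [-0.001, -0.0, -1.0]]
wrist_force: [-0.1, -0.8, 0.3]
finger_gap: 1.002
gripper_force: 0.0
```

play_rows:
  deltas:
    - [[0.036,0.046,0],[0,0,-0.01]]
    - [[0.072,0.092,0],[0,0,-0.02]]
    - [[0.108,0.138,0],[0,0,-0.03]]
    - [[0.144,0.184,0],[0,0,-0.04]]
    - [[0.18,0.23,0],[0,0,-0.05]]

```text
time: 1.68
ee_pos: [0.4732, -0.2172, 0.314]
eef_rot: [[1.0, -0.006, -0.0], [-0.006, -1.0, -0.0], [-0.0, 0.0, -1.0]]
wrist_force: [0.6, 0.1, -0.1]
finger_gap: 0.999
gripper_force: 0.0
```

play_rows:
  deltas:
    - [[0.036,0.046,0],[0,0,-0.01]]
    - [[0.072,0.092,0],[0,0,-0.02]]
    - [[0.108,0.138,0],[0,0,-0.03]]
    - [[0.144,0.184,0],[0,0,-0.04]]
    - [[0.18,0.23,0],[0,0,-0.05]]

```text
time: 2.1
ee_pos: [0.5812, -0.0795, 0.3139]
eef_rot: [[0.996, -0.084, -0.001], [-0.084, -0.996, -0.0], [-0.001, 0.0, -1.0]]
wrist_force: [0.9, -0.5, 0.3]
finger_gap: 1.0
gripper_force: 0.0
```

```bash
python3 - <<'E'
from station import *
import numpy as np
s=observe();print({k:np.round(v,3).tolist() for k,v in s.items()})
E
```

```text
{'time': 2.1, 'q': [0.614, 0.204, -0.623, 1.396, 0.119, 1.58, -1.653], 'qd': [-0.655, 0.53, -0.249, -0.507, 0.343, 0.092, -1.026], 'joint_torque': [2.671, -41.786, -3.575, -29.986, -0.471, 0.028, 1.067], 'ee_pos': [0.581, -0.079, 0.314], 'eef_rot': [[0.996, -0.084, -0.001], [-0.084, -0.996, -0.0], [-0.001, 0.0, -1.0]], 'wrist_force': [0.857, -0.454, 0.262], 'wrist_torque': [-0.025, -0.035, 0.004], 'gripper_force': 0.0, 'finger_gap': 1.0}
```

Aligned with the housing. Next I'll test the tilt in free air: move toward the landing zone and tilt 63°.

play_rows:
  deltas:
    - [[0.003,0.03,0.01],[-0.07,0.006,0]]
    - [[0.006,0.06,0.02],[-0.14,0.012,0]]
    - [[0.009,0.09,0.03],[-0.21,0.018,0]]
    - [[0.012,0.12,0.04],[-0.28,0.024,0]]
    - [[0.014,0.15,0.05],[-0.35,0.031,0]]

```text
time: 2.52
ee_pos: [0.5893, 0.0104, 0.3456]
eef_rot: [[0.996, -0.071, -0.044], [-0.084, -0.846, -0.527], [0.001, 0.529, -0.849]]
wrist_force: [0.2, -0.8, 0.3]
finger_gap: 1.0
gripper_force: 0.0
```

play_rows:
  deltas:
    - [[0.003,0.03,0.0],[-0.07,0.006,0]]
    - [[0.006,0.06,0.0],[-0.14,0.012,0]]
    - [[0.009,0.09,0.0],[-0.21,0.018,0]]
    - [[0.012,0.12,0.0],[-0.28,0.024,0]]
    - [[0.014,0.15,0.0],[-0.35,0.031,0]]

```text
time: 2.93
ee_pos: [0.5976, 0.0824, 0.3358]
eef_rot: [[0.996, -0.03, -0.084], [-0.086, -0.564, -0.821], [-0.022, 0.825, -0.564]]
wrist_force: [1.3, -1.0, -1.8]
finger_gap: 1.001
gripper_force: 0.0
```

play_rows:
  deltas:
    - [[0,0.03,-0.05],[0,0,0]]
    - [[0,0.03,-0.1],[0,0,0]]
    - [[0,0.03,-0.15],[0,0,0]]
    - [[0,0.03,-0.2],[0,0,0]]

```text
time: 3.27
ee_pos: [0.5974, 0.1001, 0.2152]
eef_rot: [[0.996, -0.032, -0.082], [-0.086, -0.566, -0.82], [-0.021, 0.824, -0.566]]
wrist_force: [0.6, 1.1, 0.0]
finger_gap: 0.996
gripper_force: 0.0
```

```bash
python3 - <<'E'
from h import *
s=observe();print({k:np.round(v,3).tolist() for k,v in s.items()})
a=camera("side");cv2.imwrite("pics/t1.png",cv2.cvtColor(a,cv2.COLOR_RGB2BGR))
E
```

```text
{'time': 3.267, 'q': [-0.537, 0.649, -0.141, 1.289, 0.763, 1.921, -2.333], 'qd': [0.049, 0.27, -0.03, 0.324, -0.1, -0.434, -0.423], 'joint_torque': [-1.409, -63.34, -0.35, -27.758, 2.696, 3.434, 0.429], 'ee_pos': [0.597, 0.1, 0.215], 'eef_rot': [[0.996, -0.032, -0.082], [-0.086, -0.566, -0.82], [-0.021, 0.824, -0.566]], 'wrist_force': [0.649, 1.063, 0.001], 'wrist_torque': [0.853, -0.076, 0.147], 'gripper_force': 0.0, 'finger_gap': 0.996}
```

View pics/t1.png

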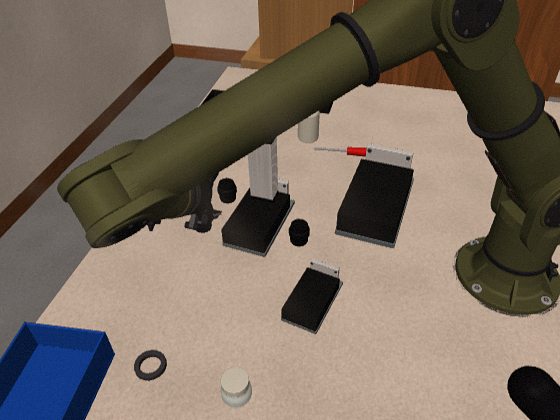

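The arm reached the landing zone tilted about 55° without contact; the gripper shows at (205,215), short of the standing housing at (263,165). I'll test a bit lower and more tilted.

play_rows:
  deltas:
    - [[0,0.01,-0.05],[-0.04,0.0035,0]]
    - [[0,0.02,-0.1],[-0.08,0.007,0]]
    - [[0,0.03,-0.15],[-0.12,0.01,0]]
    - [[0,0.03,-0.18],[-0.16,0.014,0]]
    - [[0,0.03,-0.18],[-0.16,0.014,0]]

```text
time: 3.73
ee_pos: [0.5939, 0.1171, 0.0996]
eef_rot: [[0.995, 0.003, -0.096], [-0.089, -0.336, -0.938], [-0.035, 0.942, -0.334]]
wrist_force: [-2.2, -0.4, -3.4]
finger_gap: 1.001
gripper_force: 0.0
```

```bash
python3 - <<'E'
from h import *
s=observe();print({k:np.round(v,3).tolist() for k,v in s.items()})
E
```

```text
{'time': 3.733, 'q': [-0.639, 0.942, -0.088, 1.237, 0.836, 1.969, -2.468], 'qd': [0.03, -0.127, 0.001, -0.015, 0.001, 0.027, 0.026], 'joint_torque': [1.532, -80.179, 3.14, -30.543, 3.877, 4.355, -0.205], 'ee_pos': [0.594, 0.117, 0.1], 'eef_rot': [[0.995, 0.003, -0.096], [-0.089, -0.336, -0.938], [-0.035, 0.942, -0.334]], 'wrist_force': [-2.192, -0.352, -3.431], 'wrist_torque': [1.155, -0.079, -0.109], 'gripper_force': 0.0, 'finger_gap': 1.001}
```

The tool reaches 70° tilt at the landing pose. I'll go back above the housing with the fingers open to about 68 mm.

play_rows:
  deltas:
    - [[0,0,0.068],[0.06,-0.0055,0]]
    - [[0,0,0.136],[0.12,-0.011,0]]
    - [[0,0,0.204],[0.18,-0.0165,0]]
    - [[0,0,0.272],[0.24,-0.022,0]]
    - [[0,0,0.34],[0.3,-0.027,0]]
  fingers: -0.6

```text
time: 4.15
ee_pos: [0.5976, 0.1165, 0.3192]
eef_rot: [[0.996, -0.053, -0.066], [-0.084, -0.737, -0.671], [-0.014, 0.674, -0.739]]
wrist_force: [1.3, 0.8, -0.2]
finger_gap: 0.797
gripper_force: 0.0
```

play_rows:
  deltas:
    - [[-0.002,-0.032,0.004],[0.06,-0.0055,0]]
    - [[-0.004,-0.064,0.008],[0.12,-0.011,0]]
    - [[-0.006,-0.096,0.012],[0.18,-0.0165,0]]
    - [[-0.008,-0.128,0.016],[0.24,-0.022,0]]
    - [[-0.01,-0.16,0.02],[0.3,-0.027,0]]

```text
time: 4.57
ee_pos: [0.5914, 0.0195, 0.3306]
eef_rot: [[0.997, -0.072, -0.025], [-0.076, -0.962, -0.263], [-0.006, 0.265, -0.964]]
wrist_force: [1.2, -0.5, -0.4]
finger_gap: 0.801
gripper_force: 0.0
```

play_rows:
  deltas:
    - [[-0.002,-0.032,0],[0.06,-0.0055,0]]
    - [[-0.004,-0.064,0],[0.12,-0.011,0]]
    - [[-0.006,-0.096,0],[0.18,-0.0165,0]]
    - [[-0.008,-0.128,0],[0.18,-0.0165,0]]
    - [[-0.01,-0.16,0],[0.18,-0.0165,0]]

```text
time: 4.98
ee_pos: [0.5844, -0.0803, 0.3298]
eef_rot: [[0.997, -0.079, -0.002], [-0.079, -0.997, 0.009], [-0.003, -0.009, -1.0]]
wrist_force: [0.1, 0.3, 0.6]
finger_gap: 0.799
gripper_force: 0.0
```

```bash
python3 - <<'E'
from h import *
s=observe();print({k:np.round(v,3).tolist() for k,v in s.items()})
E
```

```text
{'time': 4.983, 'q': [0.137, 0.168, -0.046, 1.371, -0.001, 1.605, -1.559], 'qd': [0.22, 0.034, 0.12, -0.029, -0.024, 0.008, 0.397], 'joint_torque': [0.668, -42.526, 1.087, -32.119, 0.168, 0.043, -0.359], 'ee_pos': [0.584, -0.08, 0.33], 'eef_rot': [[0.997, -0.079, -0.002], [-0.079, -0.997, 0.009], [-0.003, -0.009, -1.0]], 'wrist_force': [0.136, 0.316, 0.564], 'wrist_torque': [0.042, -0.053, -0.034], 'gripper_force': 0.0, 'finger_gap': 0.799}
```

play_rows:
  deltas:
    - [[-0.003,0.001,-0.05],[0,0,0]]
    - [[-0.006,0.002,-0.1],[0,0,0]]
    - [[-0.006,0.003,-0.15],[0,0,0]]
    - [[-0.006,0.003,-0.2],[0,0,0]]
    - [[-0.006,0.003,-0.217],[0,0,0]]

```text
time: 5.4
ee_pos: [0.5795, -0.0741, 0.1939]
eef_rot: [[0.997, -0.074, -0.01], [-0.073, -0.997, 0.011], [-0.011, -0.01, -1.0]]
wrist_force: [-0.5, -1.1, -0.8]
finger_gap: 0.799
gripper_force: 0.0
```

play_rows:
  deltas:
    - [[0,0,0],[0,0,0]]
    - [[0,0,0],[0,0,0]]
    - [[0,0,0],[0,0,0]]
  fingers: -0.2
  newtons: 20

```text
time: 5.65
ee_pos: [0.5836, -0.0736, 0.1986]
eef_rot: [[0.997, -0.073, -0.003], [-0.073, -0.997, 0.01], [-0.004, -0.01, -1.0]]
wrist_force: [-0.2, -0.6, 0.5]
finger_gap: 0.598
gripper_force: 0.0
```

```bash
python3 - <<'E'
from h import *
a=camera("side");b=camera("top");f=lambda i:cv2.resize(cv2.cvtColor(i,cv2.COLOR_RGB2BGR),None,fx=3.2,fy=3.2,interpolation=cv2.INTER_CUBIC)
o=np.hstack([f(a[90:260,190:310]),f(b[90:260,230:350])]);cv2.imwrite("pics/t2.png",np.clip(o*1.6,0,255).astype(np.uint8))
E
```

```text
(no output)
```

View pics/t2.png

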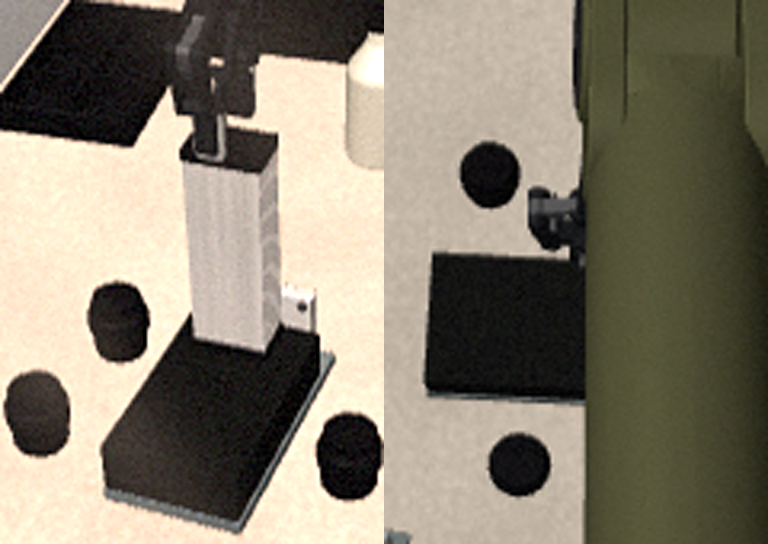

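The left half (side view) shows the front fingertip at (210,160), near the cap's front edge that runs from (180,158) to (268,172). It looks slightly left (+x) of centre, so I'll check its actual depth.

```bash
python3 - <<'E'
from h import *
for z in(.19,.2,.21,.22,.23):
    print(z,[np.round((np.array(proj("side",(.586,y,z)))-[190,90])*3.2).tolist() for y in(-.048,-.035)])
for p in((180,158),(268,172),(278,133)): print(plane("side",190+p[0]/3.2,90+p[1]/3.2,.235))
E
```

```text
0.19 [[214.0, 213.0], [209.0, 223.0]]
0.2 [[214.0, 201.0], [208.0, 211.0]]
0.21 [[213.0, 189.0], [208.0, 200.0]]
0.22 [[212.0, 177.0], [207.0, 188.0]]
0.23 [[212.0, 165.0], [206.0, 175.0]]
[ 0.60734394 -0.0440547   0.235     ]
[ 0.54396704 -0.04161345  0.235     ]
[ 0.54975005 -0.09040719  0.235     ]
```

```bash
python3 - <<'E'
from h import *
a=cv2.cvtColor(camera("side"),cv2.COLOR_RGB2BGR);z=cv2.imread("pics/side0.png")
c=[cv2.resize(i[105:185,235:295],None,fx=6.5,fy=6.5,interpolation=cv2.INTER_CUBIC) for i in(z,a)]
cv2.imwrite("pics/t3.png",np.hstack(c))
E
```

```text
(no output)
```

View pics/t3.png

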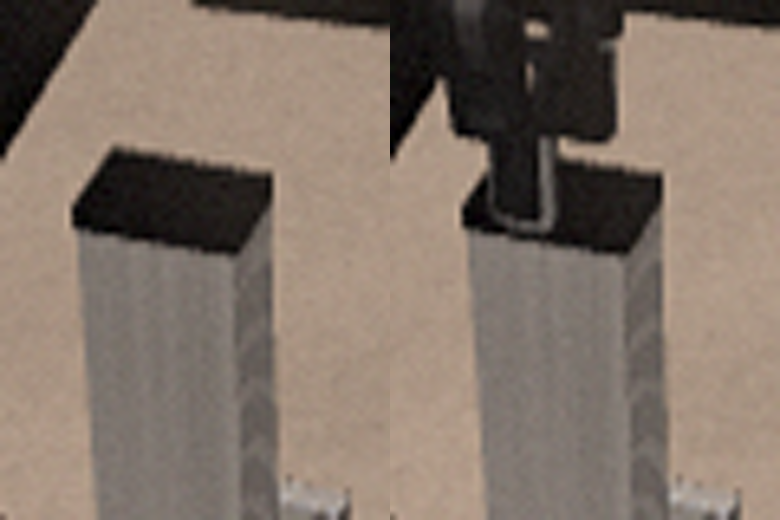

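```bash
python3 - <<'E'
from h import *
s=observe();print(np.round(s["ee_pos"],4),np.round(s["wrist_force"],2),s["finger_gap"],s["time"])
print("start",proj("side",(.149,-.633,.194)),proj("top",(.149,-.633,.194)))
print("t1",proj("side",(.597,.1,.215)))
print("foot corner",proj("side",(.614,-.058,.055)),"foam free corners",proj("side",(.6423,.0609,.055)),proj("side",(.5304,.0716,.055)))
print("cap front",proj("side",(.611,-.0592,.235)),proj("side",(.611,-.0592,.225)),proj("side",(.5511,-.0551,.235)))
z=cv2.imread("pics/side0.png");t=cv2.imread("pics/t1.png")
c=[cv2.resize(i,(350,420),interpolation=cv2.INTER_CUBIC) for i in(z[0:84,430:500],t[170:254,165:235])]
cv2.imwrite("pics/t4.png",np.clip(np.hstack(c)*2.0,0,255).astype(np.uint8))
E
```

```text
[ 0.5833 -0.0733  0.1974] [-0.63 -0.11  0.04] 0.603955025346156 5.8
start (np.float64(455.36614385346843), np.float64(63.369660097993176)) (np.float64(582.0674378297907), np.float64(358.12842779851695))
t1 (np.float64(230.42658632367647), np.float64(186.98461239598575))
foot corner (np.float64(249.69087493541684), np.float64(197.62680802520208)) foam free corners (np.float64(222.81573275034503), np.float64(227.97804939974267)) (np.float64(268.349402704146), np.float64(239.1886883697289))
cap front (np.float64(246.71056473040719), np.float64(135.4890185395498)) (np.float64(246.97305737454317), np.float64(139.28736507267115)) (np.float64(272.2024039223881), np.float64(139.97377646436578))
```

View pics/t4.png

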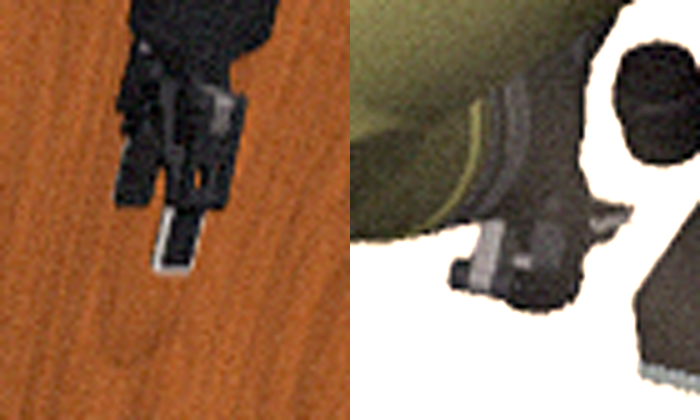

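```bash
python3 - <<'E'
from h import *
for n in("side","top"):
    print(n,[np.round(proj(n,p),1).tolist() for p in((0,0,0),(0,0,.1),(0.08,0,0),(0,.08,0),(0,-.08,0))])
s=observe();R=np.array(s["eef_rot"]);p=np.array(s["ee_pos"])
for d in(0,.02,.04,.06,.1,.15,.2): print(d,np.round(proj("side",p-R[:,2]*d),1),np.round(proj("top",p-R[:,2]*d),1))
# changed pixels now vs start, side view, around housing
a=cv2.cvtColor(camera("side"),cv2.COLOR_RGB2BGR).astype(int);z=cv2.imread("pics/side0.png").astype(int)
m=(np.abs(a-z).sum(2)>60)[:,225:300]
for r in range(100,150,2): c=np.flatnonzero(m[r]);print(r,(c.min()+225,c.max()+225,len(c)) if len(c) else None)
E
```

```text
side [[506.2, 274.0], [520.1, 242.4], [469.1, 267.7], [509.2, 301.8], [503.5, 249.0]]
top [[284.7, 432.1], [285.6, 442.3], [282.7, 397.0], [251.4, 434.3], [318.0, 430.0]]
0 [261.1 147.7] [302.6 173.7]
0.02 [260.7 140.3] [303.1 171.3]
0.04 [260.4 132.7] [303.7 168.8]
0.06 [260.  124.9] [304.3 166.2]
0.1 [259.2 108.7] [305.6 160.7]
0.15 [258.1  87.3] [307.3 153.3]
0.2 [257.   64.5] [309.2 145.1]
100 (np.int64(248), np.int64(264), 17)
102 (np.int64(247), np.int64(264), 18)
104 (np.int64(246), np.int64(264), 19)
106 (np.int64(245), np.int64(270), 26)
108 (np.int64(245), np.int64(270), 25)
110 (np.int64(247), np.int64(270), 23)
112 (np.int64(245), np.int64(269), 25)
114 (np.int64(244), np.int64(269), 26)
116 (np.int64(243), np.int64(269), 27)
118 (np.int64(243), np.int64(269), 27)
120 (np.int64(244), np.int64(269), 26)
122 (np.int64(244), np.int64(269), 26)
124 (np.int64(244), np.int64(269), 26)
126 (np.int64(245), np.int64(268), 24)
128 (np.int64(250), np.int64(260), 7)
130 (np.int64(258), np.int64(260), 3)
132 (np.int64(250), np.int64(260), 4)
134 (np.int64(250), np.int64(259), 4)
136 (np.int64(258), np.int64(260), 3)
138 (np.int64(251), np.int64(260), 4)
140 (np.int64(253), np.int64(259), 7)
142 None
144 None
146 None
148 None
```

```bash
python3 - <<'E'
from h import *
for nm,p,z in(("start",(.149,-.633,.194),(0,.002,-1)),("t1",(.597,.1,.2152),(-.082,-.82,-.566))):
    for d in(0,.02,.05,.1,.15,.2,.3): print(nm,d,np.round(proj("side",np.array(p)-np.array(z)*d),1))
R=np.array([[.996,-.032,-.082],[-.086,-.566,-.82],[-.021,.824,-.566]]);p=np.array((.597,.1,.2152))
for t in((0,.0425,-.013),(0,-.0425,-.013),(0,.057,-.03),(0,-.057,-.03)): print(t,np.round(proj("side",p+R@t),1))
E
```

```text
start 0 [455.4  63.4]
start 0.02 [456.9  56.9]
start 0.05 [459.2  46.9]
start 0.1 [463.3  29.6]
start 0.15 [467.5  11.5]
start 0.2 [472.   -7.5]
start 0.3 [481.6 -48.6]
t1 0 [230.4 186.9]
t1 0.02 [226.5 187.4]
t1 0.05 [220.3 188.1]
t1 0.1 [209.2 189.4]
t1 0.15 [196.8 190.8]
t1 0.2 [183.  192.4]
t1 0.3 [149.7 196.3]
(0, 0.0425, -0.013) [231.  166.1]
(0, -0.0425, -0.013) [224.8 208.1]
(0, 0.057, -0.03) [228.7 158.7]
(0, -0.057, -0.03) [220.3 216. ]
```

play_rows:
  deltas:
    - [[-0.005,-0.002,-0.01],[0,0,0]]
    - [[-0.01,-0.004,-0.02],[0,0,0]]
    - [[-0.01,-0.004,-0.03],[0,0,0]]
    - [[-0.01,-0.004,-0.04],[0,0,0]]
    - [[-0.01,-0.004,-0.042],[0,0,0]]

```text
time: 6.27
ee_pos: [0.5751, -0.0755, 0.1681]
eef_rot: [[0.997, -0.073, -0.011], [-0.073, -0.997, 0.011], [-0.012, -0.01, -1.0]]
wrist_force: [0.8, -1.2, -0.7]
finger_gap: 0.6
gripper_force: 0.0
```

```bash
python3 - <<'E'
from h import *
s=observe();R=np.array(s["eef_rot"]);p=np.array(s["ee_pos"]);print(p,s["wrist_force"],s["finger_gap"])
a=cv2.cvtColor(camera("side"),cv2.COLOR_RGB2BGR).astype(int);z=cv2.imread("pics/side0.png").astype(int)
m=(np.abs(a-z).sum(2)>50)[:,225:300]
for r in range(124,172,3): print(r,(np.flatnonzero(m[r])+225).tolist())
for t in((0,-.025,-.006),(0,-.035,-.006),(0,.025,-.006)): print(np.round(proj("side",p+R@t),1))
o=cv2.resize(a[105:185,225:305].astype(np.uint8),(560,560),interpolation=cv2.INTER_CUBIC);cv2.imwrite("pics/t5.png",np.clip(o*1.6,0,255).astype(np.uint8))
E
```

```text
[ 0.5750738  -0.0754946   0.16809029] [ 0.8083036  -1.15840365 -0.71221614] 0.5998291284744995
124 [247, 248, 249, 250, 251, 252, 253, 254, 255, 256, 257, 258, 259, 260, 261, 262, 263, 264, 265, 266, 267, 268, 269, 270, 271, 272, 273]
127 [247, 248, 249, 250, 251, 252, 253, 254, 255, 256, 257, 258, 259, 260, 261, 262, 263, 264, 265, 266, 267, 268, 269, 270, 271, 272, 273]
130 [248, 249, 250, 265, 266, 267, 268, 269, 270, 271, 272, 273]
133 []
136 []
139 [254, 262, 263, 264]
142 [255, 256, 257, 258, 259, 260, 262, 263, 264]
145 [255, 256, 257, 258, 259, 260, 261, 262, 264, 265]
148 [255, 256, 257, 258, 259, 260, 261, 262, 264, 265]
151 [261]
154 []
157 []
160 []
163 []
166 []
169 []
[261.4 162. ]
[259.9 164.4]
[268.8 150.3]
```

View pics/t5.png

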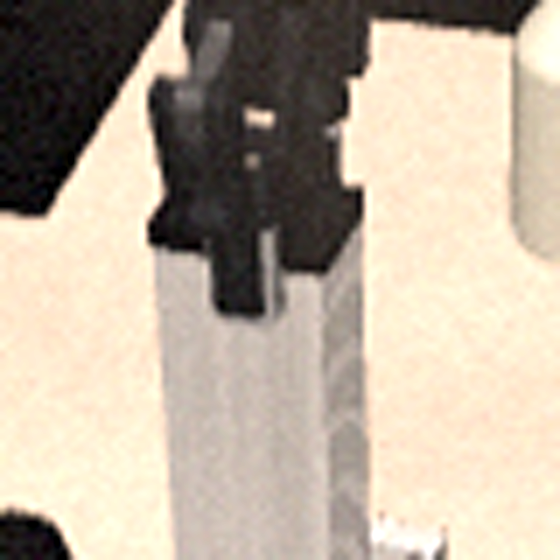

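The housing now shows the front finger lying over its fins at (260,151), centred on the face at cols 247–272. The tip is about 30 mm below the top and the palm is clear. Now I'll compute the arc about the pivot edge.

```bash
cat > arc.py <<'E'
import numpy as np
def tcp(t,h=.118,o=-.0175):
    t=np.radians(t); w=h*np.sin(t)+o*np.cos(t); return np.array([.08*w,.997*w,h*np.cos(t)-o*np.sin(t)])
E
python3 - <<'E'
from arc import *
for s in(0,20,40,60):
    for k in range(1,6):
        t=s+4*k; print(t,np.round((tcp(t)-tcp(s))/.6,3).tolist(),round(4*k/90,3))
E
```

```text
4 [0.001, 0.014, 0.002] 0.044
8 [0.002, 0.028, 0.002] 0.089
12 [0.003, 0.041, 0.002] 0.133
16 [0.004, 0.055, 0.0] 0.178
20 [0.006, 0.069, -0.002] 0.222
24 [0.001, 0.013, -0.003] 0.044
28 [0.002, 0.027, -0.007] 0.089
32 [0.003, 0.04, -0.013] 0.133
36 [0.004, 0.052, -0.019] 0.178
40 [0.005, 0.064, -0.025] 0.222
44 [0.001, 0.012, -0.008] 0.044
48 [0.002, 0.022, -0.016] 0.089
52 [0.003, 0.033, -0.025] 0.133
56 [0.003, 0.043, -0.035] 0.178
60 [0.004, 0.052, -0.046] 0.222
64 [0.001, 0.008, -0.011] 0.044
68 [0.001, 0.016, -0.023] 0.089
72 [0.002, 0.022, -0.035] 0.133
76 [0.002, 0.028, -0.048] 0.178
80 [0.003, 0.033, -0.061] 0.222
```

play_rows:
  deltas:
    - [[0.001,0.014,0.002],[-0.044,0.0036,0]]
    - [[0.002,0.028,0.002],[-0.089,0.007,0]]
    - [[0.003,0.041,0.002],[-0.133,0.011,0]]
    - [[0.004,0.055,0],[-0.178,0.014,0]]
    - [[0.006,0.069,-0.002],[-0.222,0.018,0]]

```text
time: 6.73
ee_pos: [0.5803, -0.0335, 0.1697]
eef_rot: [[0.997, -0.069, -0.034], [-0.077, -0.939, -0.334], [-0.009, 0.336, -0.942]]
wrist_force: [0.5, -0.8, -0.7]
finger_gap: 0.601
gripper_force: 0.0
```

```bash
cat > chk.py <<'E'
from h import *
# lean of the housing in the side view: long edges of bright fin region by diff with the empty foam is hard; use grey mask
def look(name):
    a=cv2.cvtColor(camera("side"),cv2.COLOR_RGB2BGR);cv2.imwrite(f"pics/{name}.png",a)
    r=a[100:260,180:310];h=cv2.cvtColor(r,cv2.COLOR_BGR2HSV)
    m=((h[...,1]<45)&(h[...,2]>60)).astype(np.uint8)
    m=cv2.morphologyEx(m,cv2.MORPH_OPEN,np.ones((3,3)))
    cs,_=cv2.findContours(m,cv2.RETR_EXTERNAL,cv2.CHAIN_APPROX_SIMPLE)
    for c in sorted(cs,key=cv2.contourArea)[-2:]:
        b=cv2.boxPoints(cv2.minAreaRect(c))+[180,100];print(round(cv2.contourArea(c)),np.round(b).tolist())
    s=observe();print({k:np.round(s[k],3).tolist() for k in("time","q","ee_pos","wrist_force","finger_gap")})
E
python3 -c "
from chk import *
look('r20')"
```

```text
298 [[180.0, 100.0], [200.0, 100.0], [200.0, 127.0], [180.0, 127.0]]
1080 [[237.0, 168.0], [273.0, 150.0], [292.0, 190.0], [256.0, 207.0]]
{'time': 6.783, 'q': [-0.113, 0.254, -0.128, 1.638, 0.36, 1.383, -1.965], 'ee_pos': [0.58, -0.026, 0.167], 'wrist_force': [-0.511, 5.787, -2.013], 'finger_gap': 0.601}
```

play_rows:
  deltas:
    - [[0.001,0.013,-0.003],[-0.044,0.0036,0]]
    - [[0.002,0.027,-0.007],[-0.089,0.007,0]]
    - [[0.003,0.04,-0.013],[-0.133,0.011,0]]

```text
time: 7.03
ee_pos: [0.5822, -0.0093, 0.1616]
eef_rot: [[0.997, -0.062, -0.05], [-0.079, -0.85, -0.521], [-0.01, 0.523, -0.852]]
wrist_force: [-0.1, 1.4, 0.5]
finger_gap: 0.6
gripper_force: 1.4
```

```bash
python3 -c "
from chk import *
look('r32')
a=cv2.imread('pics/r32.png')
cv2.imwrite('pics/v32.png',np.clip(cv2.resize(a[100:260,180:320],None,fx=3.7,fy=3.7,interpolation=cv2.INTER_CUBIC)*1.6,0,255).astype(np.uint8))"
```

```text
101 [[222.0, 245.0], [223.0, 242.0], [265.0, 253.0], [264.0, 256.0]]
674 [[241.0, 192.0], [254.0, 165.0], [292.0, 183.0], [280.0, 209.0]]
{'time': 7.083, 'q': [-0.251, 0.352, -0.146, 1.607, 0.531, 1.485, -2.159], 'ee_pos': [0.581, -0.003, 0.157], 'wrist_force': [0.456, 6.999, -5.3], 'finger_gap': 0.599}
```

View pics/v32.png

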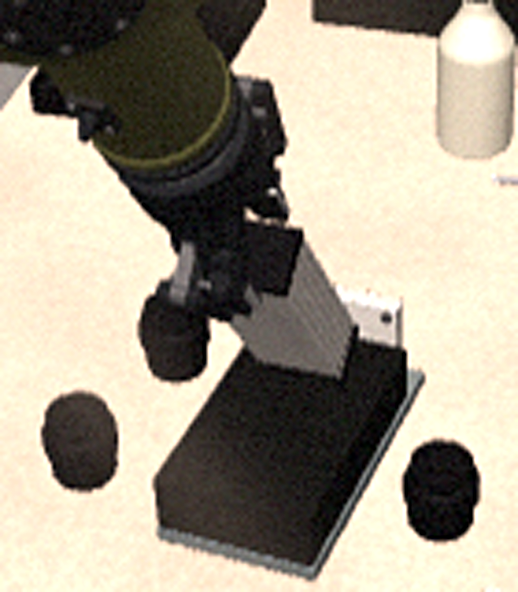

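The view shows the housing leaning about 32° with its foot edge still on the foam near (300,365). The front finger supports it, and the barrels are untouched. Continuing along the arc.

play_rows:
  deltas:
    - [[0.001,0.012,-0.006],[-0.044,0.0036,0]]
    - [[0.002,0.024,-0.012],[-0.089,0.007,0]]
    - [[0.003,0.036,-0.02],[-0.133,0.011,0]]
    - [[0.004,0.046,-0.028],[-0.178,0.014,0]]
    - [[0.005,0.057,-0.037],[-0.222,0.018,0]]

```text
time: 7.5
ee_pos: [0.5846, 0.0254, 0.1381]
eef_rot: [[0.997, -0.041, -0.072], [-0.082, -0.621, -0.78], [-0.012, 0.783, -0.622]]
wrist_force: [-0.2, -0.5, -2.6]
finger_gap: 0.6
gripper_force: 0.9
```

```bash
python3 -c "
from chk import *
look('r52')"
```

```text
298 [[180.0, 100.0], [200.0, 100.0], [200.0, 127.0], [180.0, 127.0]]
612 [[252.0, 206.0], [254.0, 174.0], [289.0, 176.0], [287.0, 209.0]]
{'time': 7.55, 'q': [-0.452, 0.588, -0.127, 1.519, 0.736, 1.688, -2.382], 'ee_pos': [0.583, 0.029, 0.132], 'wrist_force': [-0.883, 5.055, -5.516], 'finger_gap': 0.602}
```

play_rows:
  deltas:
    - [[0.001,0.01,-0.01],[-0.044,0.0036,0]]
    - [[0.001,0.019,-0.021],[-0.089,0.007,0]]
    - [[0.002,0.027,-0.032],[-0.133,0.011,0]]
    - [[0.003,0.034,-0.044],[-0.17,0.0135,0]]

```text
time: 7.88
ee_pos: [0.5861, 0.0457, 0.1104]
eef_rot: [[0.996, -0.022, -0.083], [-0.085, -0.393, -0.916], [-0.013, 0.919, -0.393]]
wrist_force: [0.5, -0.2, -3.3]
finger_gap: 0.598
gripper_force: 1.2
```

```bash
python3 -c "
from chk import *
look('r68')"
```

```text
73 [[234.0, 248.0], [235.0, 245.0], [265.0, 253.0], [264.0, 256.0]]
300 [[180.0, 100.0], [201.0, 100.0], [201.0, 127.0], [180.0, 127.0]]
{'time': 7.933, 'q': [-0.569, 0.804, -0.08, 1.428, 0.838, 1.837, -2.482], 'ee_pos': [0.584, 0.047, 0.105], 'wrist_force': [-1.374, 1.815, -7.035], 'finger_gap': 0.599}
```

play_rows:
  deltas:
    - [[0.001,0.006,-0.012],[-0.044,0.0036,0]]
    - [[0.001,0.012,-0.025],[-0.089,0.007,0]]
    - [[0.002,0.017,-0.038],[-0.12,0.01,0]]

```text
time: 8.18
ee_pos: [0.5871, 0.0548, 0.0877]
eef_rot: [[0.996, -0.007, -0.089], [-0.088, -0.213, -0.973], [-0.012, 0.977, -0.213]]
wrist_force: [-0.6, -0.6, -2.6]
finger_gap: 0.598
gripper_force: 1.3
```

```bash
python3 -c "
from chk import *
look('r79');print(np.round(observe()['eef_rot'],3).tolist())"
```

```text
84 [[301.0, 103.0], [309.0, 103.0], [309.0, 116.0], [301.0, 116.0]]
300 [[180.0, 100.0], [200.0, 100.0], [200.0, 127.0], [180.0, 127.0]]
{'time': 8.233, 'q': [-0.63, 0.967, -0.035, 1.351, 0.892, 1.934, -2.521], 'ee_pos': [0.586, 0.055, 0.083], 'wrist_force': [-1.429, 1.354, -6.654], 'finger_gap': 0.598}
[[0.996, 0.001, -0.088], [-0.086, -0.211, -0.974], [-0.019, 0.978, -0.21]]
```

play_rows:
  deltas:
    - [[0,0.002,-0.005],[0,0,0]]
    - [[0,0.004,-0.01],[0,0,0]]
    - [[0,0.005,-0.015],[0,0,0]]
    - [[0,0.006,-0.02],[0,0,0]]
    - [[0,0.006,-0.02],[0,0,0]]

```text
time: 8.65
ee_pos: [0.5879, 0.0578, 0.0782]
eef_rot: [[0.996, -0.011, -0.089], [-0.089, -0.215, -0.973], [-0.009, 0.977, -0.215]]
wrist_force: [-0.1, -1.2, -3.1]
finger_gap: 0.599
gripper_force: 1.2
```

```bash
python3 -c "
from chk import *
look('r90')"
```

```text
96 [[300.0, 101.0], [309.0, 101.0], [309.0, 116.0], [300.0, 116.0]]
298 [[180.0, 100.0], [200.0, 100.0], [200.0, 127.0], [180.0, 127.0]]
{'time': 8.7, 'q': [-0.63, 0.977, -0.036, 1.339, 0.89, 1.933, -2.532], 'ee_pos': [0.588, 0.058, 0.078], 'wrist_force': [-0.008, -1.113, -3.005], 'finger_gap': 0.606}
```

play_rows:
  deltas:
    - [[0,0,-0.004],[0,0,0]]
    - [[0,0,-0.008],[0,0,0]]
    - [[0,0,-0.012],[0,0,0]]
    - [[0,0,-0.012],[0,0,0]]
    - [[0,0,-0.012],[0,0,0]]

```text
time: 9.12
ee_pos: [0.5874, 0.0584, 0.0702]
eef_rot: [[0.996, -0.009, -0.088], [-0.088, -0.213, -0.973], [-0.01, 0.977, -0.213]]
wrist_force: [-0.7, -0.7, -2.5]
finger_gap: 0.598
gripper_force: 1.2
```

play_rows:
  deltas:
    - [[0,0,-0.003],[0,0,0]]
    - [[0,0,-0.006],[0,0,0]]
    - [[0,0,-0.006],[0,0,0]]
    - [[0,0,-0.006],[0,0,0]]

```text
time: 9.45
ee_pos: [0.5875, 0.0583, 0.0666]
eef_rot: [[0.996, -0.009, -0.088], [-0.088, -0.213, -0.973], [-0.01, 0.977, -0.213]]
wrist_force: [0.2, -0.7, -2.0]
finger_gap: 0.599
gripper_force: 1.2
```

play_rows:
  deltas:
    - [[0,0,-0.003],[0,0,0]]
    - [[0,0,-0.006],[0,0,0]]
    - [[0,0,-0.006],[0,0,0]]
    - [[0,0,-0.006],[0,0,0]]

```text
time: 9.78
ee_pos: [0.5876, 0.0582, 0.0635]
eef_rot: [[0.996, -0.01, -0.088], [-0.088, -0.213, -0.973], [-0.009, 0.977, -0.213]]
wrist_force: [0.3, 0.8, 0.7]
finger_gap: 0.601
gripper_force: 0.0
```

play_rows:
  deltas:
    - [[0,0,0],[0,0,0]]
    - [[0,0,0],[0,0,0]]
    - [[0,0,0],[0,0,0]]
  fingers: -0.26

```text
time: 10.03
ee_pos: [0.5876, 0.0582, 0.0634]
eef_rot: [[0.996, -0.01, -0.088], [-0.088, -0.213, -0.973], [-0.009, 0.977, -0.213]]
wrist_force: [-0.7, -0.3, -0.0]
finger_gap: 0.636
gripper_force: 0.0
```

play_rows:
  deltas:
    - [[0,0,0],[0,0,0]]
    - [[0,0,0],[0,0,0]]
    - [[0,0,0],[0,0,0]]
  fingers: -0.32

```text
time: 10.28
ee_pos: [0.5875, 0.0582, 0.0632]
eef_rot: [[0.996, -0.009, -0.088], [-0.088, -0.213, -0.973], [-0.01, 0.977, -0.213]]
wrist_force: [-0.0, 0.8, -0.1]
finger_gap: 0.659
gripper_force: 0.0
```

```bash
python3 -c "
from chk import *
look('r91')
b=cv2.cvtColor(camera('top'),cv2.COLOR_RGB2BGR);a=cv2.imread('pics/r91.png')
f=lambda i:cv2.resize(i,None,fx=2.8,fy=2.8,interpolation=cv2.INTER_CUBIC)
cv2.imwrite('pics/v91.png',np.clip(np.hstack([f(a[100:270,180:320]),f(b[100:270,220:360])])*1.6,0,255).astype(np.uint8))"
```

```text
82 [[301.0, 104.0], [309.0, 104.0], [309.0, 119.0], [301.0, 119.0]]
300 [[180.0, 100.0], [200.0, 100.0], [200.0, 127.0], [180.0, 127.0]]
{'time': 10.333, 'q': [-0.63, 1.0, -0.037, 1.333, 0.887, 1.923, -2.546], 'ee_pos': [0.588, 0.058, 0.063], 'wrist_force': [0.716, -0.553, 0.039], 'finger_gap': 0.66}
```

The load went to zero at TCP z of 63 mm, so the housing has landed. I'll open a little more and withdraw straight back along the tool axis.

play_rows:
  deltas:
    - [[0,0,0],[0,0,0]]
    - [[0,0,0],[0,0,0]]
    - [[0,0,0],[0,0,0]]
  fingers: -0.45

```text
time: 10.63
ee_pos: [0.5875, 0.0582, 0.0632]
eef_rot: [[0.996, -0.009, -0.088], [-0.088, -0.213, -0.973], [-0.01, 0.977, -0.213]]
wrist_force: [0.2, 0.1, 0.4]
finger_gap: 0.728
gripper_force: 0.0
```

play_rows:
  deltas:
    - [[0.002,0.025,0.0055],[0,0,0]]
    - [[0.0045,0.05,0.011],[0,0,0]]
    - [[0.0075,0.085,0.019],[0,0,0]]
    - [[0.011,0.125,0.027],[0,0,0]]
    - [[0.015,0.165,0.036],[0,0,0]]

```text
time: 11.05
ee_pos: [0.5965, 0.1573, 0.0848]
eef_rot: [[0.996, -0.009, -0.09], [-0.09, -0.213, -0.973], [-0.011, 0.977, -0.213]]
wrist_force: [0.4, 0.1, 0.0]
finger_gap: 0.722
gripper_force: 0.0
```

play_rows:
  deltas:
    - [[0.003,0.03,0.03],[0.07,-0.006,0]]
    - [[0.003,0.04,0.07],[0.14,-0.012,0]]
    - [[0.003,0.05,0.12],[0.21,-0.018,0]]
    - [[0.003,0.06,0.16],[0.28,-0.024,0]]
    - [[0.003,0.07,0.2],[0.35,-0.03,0]]

```text
time: 11.47
ee_pos: [0.5984, 0.2007, 0.2067]
eef_rot: [[0.997, -0.051, -0.064], [-0.081, -0.696, -0.713], [-0.008, 0.716, -0.698]]
wrist_force: [1.3, -0.1, -0.4]
finger_gap: 0.721
gripper_force: 0.0
```

```bash
python3 -c "
from chk import *
look('r92')
b=cv2.cvtColor(camera('top'),cv2.COLOR_RGB2BGR);cv2.imwrite('pics/top92.png',b);a=cv2.imread('pics/r92.png')
f=lambda i:cv2.resize(i,None,fx=2.8,fy=2.8,interpolation=cv2.INTER_CUBIC)
cv2.imwrite('pics/v92.png',np.clip(np.hstack([f(a[100:270,180:320]),f(b[100:270,220:360])])*1.6,0,255).astype(np.uint8))"
```

```text
389 [[252.0, 186.0], [254.0, 173.0], [290.0, 181.0], [288.0, 194.0]]
1466 [[222.0, 234.0], [248.0, 182.0], [276.0, 196.0], [250.0, 248.0]]
{'time': 11.517, 'q': [-0.65, 0.664, -0.064, 1.142, 0.595, 1.902, -2.342], 'ee_pos': [0.602, 0.199, 0.218], 'wrist_force': [4.95, -0.677, 10.217], 'finger_gap': 0.727}
```

View pics/v92.png

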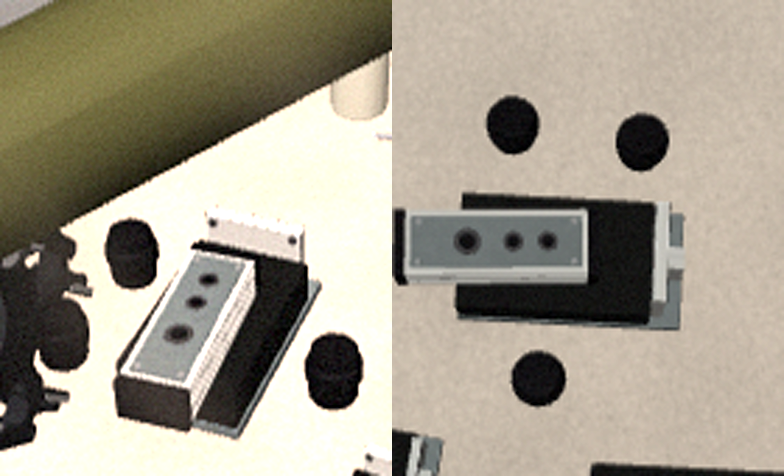

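The housing lies on its side, panel up, with the top-view panel at (405–588, 209–283) and the stop plate face at x of about 654. Nothing else moved. Next I'll measure the offset and yaw for the push.

```bash
python3 - <<'E'
from h import *
np.set_printoptions(precision=4,suppress=True)
T=lambda x,y,z:plane("top",220+x/2.8,100+y/2.8,z)
H=[T(*p,.095) for p in((406,210),(587,209),(588,283),(406,284))];print(np.array(H)[:,:2])
e=H[1]-H[0];f=H[2]-H[3];print("len",np.linalg.norm(e),"wid",np.linalg.norm(H[3]-H[0]),"yaw",np.degrees(np.arctan2(e[1],e[0])),np.degrees(np.arctan2(f[1],f[0])))
P=[T(*p,.085) for p in((655,203),(652,313))];print("plate",np.array(P)[:,:2],np.degrees(np.arctan2(*(P[1]-P[0])[[1,0]])))
F=[T(*p,.055) for p in((462,193),(457,314),(650,322))];print("foam",np.array(F)[:,:2])
# housing mask via exact box
b=cv2.imread("pics/top92.png");h=cv2.cvtColor(b,cv2.COLOR_BGR2HSV)[160:210,215:440]
m=((h[...,1]<60)&(h[...,2]>55)&(np.arange(225)[None]<75)).astype(np.uint8);cs,_=cv2.findContours(m,cv2.RETR_EXTERNAL,2);c=max(cs,key=cv2.contourArea);print(cv2.minAreaRect(c))
E
```

```text
[[ 0.5985 -0.2332]
 [ 0.59   -0.3918]
 [ 0.524  -0.3848]
 [ 0.5324 -0.227 ]]
len 0.15879175650766075 wid 0.06637692939845138 yaw -93.04592751930393 -93.05855927578263
plate [[ 0.5945 -0.4557]
 [ 0.496  -0.4404]] 171.16272091323643
foam [[ 0.6217 -0.2932]
 [ 0.5106 -0.2774]
 [ 0.4933 -0.4484]]
((37.0, 24.5), (49.0, 74.0), 90.0)
```

```bash
python3 - <<'E'
from h import *
np.set_printoptions(precision=4,suppress=True)
T=lambda x,y,z:plane("top",220+(x-392)/2.8,100+y/2.8,z)
H=[T(*p,.095) for p in((406,210),(587,209),(588,283),(406,284))];print(np.array(H)[:,:2],np.mean(H,0))
e=H[1]-H[0];f=H[2]-H[3];print("len",np.linalg.norm(e),"wid",np.linalg.norm(H[3]-H[0]),"yaw",np.degrees(np.arctan2(e[1],e[0])),np.degrees(np.arctan2(f[1],f[0])))
P=[T(*p,.085) for p in((655,203),(652,313))];print("plate",np.array(P)[:,:2],np.degrees(np.arctan2(*(P[1]-P[0])[[1,0]])))
F=[T(*p,.055) for p in((462,193),(457,314),(650,322))];print("foam",np.array(F)[:,:2],[np.degrees(np.arctan2(*(F[i+1]-F[i])[[1,0]])) for i in(0,1)])
E
```

```text
[[ 0.6187  0.1096]
 [ 0.6103 -0.0487]
 [ 0.544  -0.0452]
 [ 0.5524  0.1123]] [0.5813 0.032  0.095 ]
len 0.1585292955268664 wid 0.06630475867187667 yaw -93.04560640285673 -93.05824710183597
plate [[ 0.6149 -0.1095]
 [ 0.5162 -0.0995]] 174.25170405007782
foam [[ 0.6426  0.0617]
 [ 0.5313  0.0714]
 [ 0.5139 -0.0997]] [np.float64(175.0030660733436), np.float64(-95.80022821112067)]
```

play_rows:
  deltas:
    - [[0,0,0],[0.075,-0.006,0]]
    - [[0,0,0],[0.15,-0.012,0]]
    - [[0,0,0],[0.225,-0.018,0]]
    - [[0,0,0],[0.3,-0.024,0]]
    - [[0,0,0],[0.36,-0.029,0]]
  fingers: 1

```text
time: 11.98
ee_pos: [0.5992, 0.1982, 0.2067]
eef_rot: [[0.997, -0.075, -0.024], [-0.079, -0.97, -0.229], [-0.006, 0.23, -0.973]]
wrist_force: [0.9, -1.2, 0.5]
finger_gap: 0.016
gripper_force: 0.0
```

play_rows:
  deltas:
    - [[-0.003,-0.01,-0.02],[0.075,-0.006,0]]
    - [[-0.006,-0.02,-0.04],[0.15,-0.012,0]]
    - [[-0.01,-0.03,-0.06],[0.16,-0.012,0]]
    - [[-0.01,-0.04,-0.06],[0.16,-0.012,0]]
    - [[-0.01,-0.04,-0.06],[0.16,-0.012,0]]

```text
time: 12.4
ee_pos: [0.5919, 0.1727, 0.1684]
eef_rot: [[0.997, -0.078, -0.01], [-0.078, -0.997, 0.014], [-0.011, -0.013, -1.0]]
wrist_force: [0.3, 0.7, 0.2]
finger_gap: -0.002
gripper_force: 0.0
```

```bash
python3 - <<'E'
from h import *
s=observe();print({k:np.round(s[k],3).tolist() for k in("q","ee_pos","eef_rot","wrist_force","finger_gap")})
E
```

```text
{'q': [-0.193, 0.273, -0.15, 1.566, 0.025, 1.311, -1.992], 'ee_pos': [0.592, 0.173, 0.168], 'eef_rot': [[0.997, -0.078, -0.01], [-0.078, -0.997, 0.014], [-0.011, -0.013, -1.0]], 'wrist_force': [0.293, 0.723, 0.171], 'finger_gap': -0.002}
```

play_rows:
  deltas:
    - [[0,0,-0.05],[0,0,0]]
    - [[-0.002,0,-0.1],[0,0,0]]
    - [[-0.004,0,-0.15],[0,0,0]]
    - [[-0.005,0,-0.19],[0,0,0]]
    - [[-0.005,0,-0.19],[0,0,0]]

```text
time: 12.82
ee_pos: [0.5849, 0.1772, 0.0494]
eef_rot: [[0.997, -0.07, -0.018], [-0.07, -0.997, 0.013], [-0.019, -0.012, -1.0]]
wrist_force: [-1.3, 0.1, -0.4]
finger_gap: -0.002
gripper_force: 0.0
```

play_rows:
  deltas:
    - [[-0.001,-0.012,0],[0,0,0]]
    - [[-0.002,-0.024,0],[0,0,0]]
    - [[-0.003,-0.036,0],[0,0,0]]
    - [[-0.004,-0.048,0],[0,0,0]]
    - [[-0.005,-0.06,0],[0,0,0]]

```text
time: 13.23
ee_pos: [0.5875, 0.1382, 0.0565]
eef_rot: [[0.997, -0.076, -0.006], [-0.076, -0.997, 0.016], [-0.007, -0.016, -1.0]]
wrist_force: [0.7, -0.2, 0.0]
finger_gap: -0.001
gripper_force: 0.0
```

play_rows:
  deltas:
    - [[-0.001,-0.009,0],[0,0,0]]
    - [[-0.002,-0.018,0],[0,0,0]]
    - [[-0.003,-0.027,0],[0,0,0]]
    - [[-0.004,-0.036,0],[0,0,0]]
    - [[-0.004,-0.042,0],[0,0,0]]

```text
time: 13.65
ee_pos: [0.5845, 0.1161, 0.056]
eef_rot: [[0.997, -0.074, -0.007], [-0.073, -0.997, 0.019], [-0.008, -0.018, -1.0]]
wrist_force: [-0.5, 5.5, 3.3]
finger_gap: -0.001
gripper_force: 2.9
```

```bash
cat > m.py <<'E'
from h import *
b=cv2.cvtColor(camera("top"),cv2.COLOR_RGB2BGR)[160:210,215:350]
s=observe();print({k:np.round(s[k],3).tolist() for k in("time","ee_pos","wrist_force")})
h=cv2.cvtColor(b,cv2.COLOR_BGR2HSV);m=((h[...,1]>20)&(h[...,1]<80)&(h[...,0]>75)&(h[...,0]<125)&(h[...,2]>60)).astype(np.uint8)
cs,_=cv2.findContours(m,cv2.RETR_EXTERNAL,2)
for c in sorted(cs,key=cv2.contourArea)[-2:]:
    q=cv2.boxPoints(cv2.minAreaRect(c))+[215,160];print(cv2.contourArea(c),np.round(q,1).tolist(),[np.round(plane("top",*p,.095)[:2],4).tolist() for p in q])
print("cols row 25",b[25].sum(1).tolist())
E
python3 m.py
```

```text
{'time': 13.7, 'ee_pos': [0.585, 0.115, 0.056], 'wrist_force': [0.516, 4.36, 3.379]}
0.0 [[292.0, 188.0], [292.0, 188.0], [292.0, 188.0], [292.0, 188.0]] [[0.5763, -0.0522], [0.5763, -0.0522], [0.5763, -0.0522], [0.5763, -0.0522]]
0.0 [[292.0, 186.0], [292.0, 186.0], [292.0, 186.0], [292.0, 186.0]] [[0.5813, -0.0526], [0.5813, -0.0526], [0.5813, -0.0526], [0.5813, -0.0526]]
cols row 25 [144, 141, 137, 134, 134, 132, 131, 128, 122, 125, 121, 119, 115, 121, 114, 112, 105, 105, 99, 98, 92, 97, 87, 77, 73, 66, 70, 72, 63, 47, 44, 43, 35, 46, 60, 124, 103, 37, 32, 35, 38, 50, 103, 125, 202, 219, 214, 219, 218, 221, 213, 216, 129, 108, 38, 41, 24, 39, 122, 177, 218, 217, 213, 213, 154, 102, 40, 30, 46, 35, 104, 148, 210, 213, 212, 212, 214, 211, 210, 211, 333, 369, 115, 27, 34, 34, 13, 37, 41, 28, 42, 37, 43, 52, 41, 54, 44, 38, 184, 343, 374, 371, 363, 390, 223, 222, 224, 220, 181, 361, 362, 363, 363, 357, 354, 357, 360, 360, 353, 356, 359, 365, 365, 367, 365, 365, 359, 351, 354, 355, 351, 351, 356, 356, 356]
```

Pushing with about 5 N. Continuing.

play_rows:
  deltas:
    - [[-0.001,-0.009,0],[0,0,0]]
    - [[-0.002,-0.018,0],[0,0,0]]
    - [[-0.003,-0.027,0],[0,0,0]]
    - [[-0.0035,-0.036,0],[0,0,0]]
    - [[-0.0035,-0.036,0],[0,0,0]]

```text
time: 14.12
ee_pos: [0.5825, 0.0933, 0.0558]
eef_rot: [[0.997, -0.075, -0.007], [-0.075, -0.997, 0.018], [-0.008, -0.017, -1.0]]
wrist_force: [-0.3, 3.5, 2.8]
finger_gap: -0.0
gripper_force: 2.1
```

play_rows:
  deltas:
    - [[-0.0005,-0.004,0],[0,0,0]]
    - [[-0.001,-0.008,0],[0,0,0]]
    - [[-0.001,-0.012,0],[0,0,0]]
    - [[-0.001,-0.012,0],[0,0,0]]

```text
time: 14.45
ee_pos: [0.5818, 0.0872, 0.0557]
eef_rot: [[0.997, -0.074, -0.007], [-0.073, -0.997, 0.018], [-0.008, -0.017, -1.0]]
wrist_force: [0.8, 4.9, 5.0]
finger_gap: -0.003
gripper_force: 2.8
```

```bash
python3 m.py
```

```text
{'time': 14.5, 'ee_pos': [0.582, 0.087, 0.056], 'wrist_force': [1.225, 5.412, 4.341]}
0.0 [[290.0, 179.0], [290.0, 179.0], [290.0, 179.0], [290.0, 179.0]] [[0.5992, -0.0488], [0.5992, -0.0488], [0.5992, -0.0488], [0.5992, -0.0488]]
0.0 [[279.0, 179.0], [279.0, 179.0], [279.0, 179.0], [279.0, 179.0]] [[0.6008, -0.0219], [0.6008, -0.0219], [0.6008, -0.0219], [0.6008, -0.0219]]
cols row 25 [132, 136, 136, 136, 137, 139, 143, 140, 138, 141, 141, 135, 137, 139, 139, 137, 133, 126, 130, 134, 127, 122, 130, 118, 122, 116, 115, 114, 115, 107, 105, 96, 100, 100, 91, 97, 88, 74, 80, 71, 67, 62, 61, 56, 47, 44, 44, 37, 45, 34, 30, 32, 39, 48, 115, 130, 217, 216, 216, 216, 218, 217, 211, 212, 122, 75, 33, 17, 35, 58, 118, 189, 213, 215, 216, 210, 144, 98, 44, 31, 30, 40, 123, 168, 207, 209, 202, 206, 208, 210, 207, 204, 328, 367, 113, 26, 38, 39, 179, 339, 369, 362, 358, 381, 217, 218, 217, 217, 176, 354, 356, 359, 359, 353, 351, 351, 358, 352, 351, 359, 357, 355, 356, 362, 359, 360, 350, 351, 353, 351, 345, 350, 351, 354, 351]
```

play_rows:
  deltas:
    - [[0,-0.003,0],[0,0,0]]
    - [[-0.0005,-0.006,0],[0,0,0]]
    - [[-0.0005,-0.006,0],[0,0,0]]

```text
time: 14.75
ee_pos: [0.5818, 0.0866, 0.0557]
eef_rot: [[0.997, -0.072, -0.006], [-0.072, -0.997, 0.021], [-0.008, -0.021, -1.0]]
wrist_force: [1.6, 9.5, 3.4]
finger_gap: 0.001
gripper_force: 5.1
```

play_rows:
  deltas:
    - [[0,-0.003,0],[0,0,0]]
    - [[-0.0005,-0.006,0],[0,0,0]]
    - [[-0.0005,-0.006,0],[0,0,0]]

```text
time: 15.0
ee_pos: [0.5818, 0.0864, 0.0558]
eef_rot: [[0.998, -0.07, -0.005], [-0.07, -0.997, 0.025], [-0.007, -0.025, -1.0]]
wrist_force: [2.3, 15.1, 0.6]
finger_gap: 0.002
gripper_force: 7.7
```

```bash
cat > sq.py <<'E'
from h import *
b=cv2.cvtColor(camera("top"),cv2.COLOR_RGB2GRAY).astype(float)
R=[];L=[]
for r in range(179,202,2):
    g=b[r];d=np.diff(g)
    i=300+np.argmin(d[300:312]);j=i+np.argmax(d[i:i+14])
    f=lambda k,s:k+.5+np.sum(np.arange(-1,2)*np.clip(s*d[k-1:k+2],0,None))/np.sum(np.clip(s*d[k-1:k+2],0,None))
    R.append((r,f(i,-1),f(j,1)))
R=np.array(R);print(np.round(R,1).tolist())
A=[plane("top",c,r,.095) for r,c,_ in R];B=[plane("top",c,r,.085) for r,_,c in R]
for n,X in(("frame",A),("plate",B)):
    X=np.array(X);k=np.polyfit(X[:,0],X[:,1],1);print(n,"deg",np.degrees(np.arctan(k[0])),"y at .575",np.polyval(k,.575))
s=observe();print(np.round(s["wrist_force"],1),np.round(s["ee_pos"],4))
E
python3 sq.py
```

```text
[[179.0, 308.7, 313.5], [181.0, 308.8, 313.2], [183.0, 308.8, 313.3], [185.0, 309.0, 313.3], [187.0, 309.0, 313.2], [189.0, 309.0, 313.3], [191.0, 309.2, 313.4], [193.0, 309.2, 313.5], [195.0, 309.2, 313.4], [197.0, 309.5, 313.3], [199.0, 308.6, 312.9], [201.0, 300.8, 312.7]]
frame deg -11.688125391017515 y at .575 -0.09289362274097915
plate deg -5.209160237680613 y at .575 -0.1049405705592381
[ 3.  15.1  1.2] [0.5818 0.0864 0.0558]
```

```bash
cat > yaw.py <<'E'
from h import *
b=cv2.cvtColor(camera("top"),cv2.COLOR_RGB2GRAY).astype(float)
def edge(cols,r0,r1,s,z):
    X=[]
    for c in cols:
        d=s*np.diff(b[:,c]);k=r0+np.argmax(d[r0:r1]);w=np.clip(d[k-1:k+2],0,None);X.append(plane("top",c,k+.5+w@[-1,0,1]/w.sum(),z))
    X=np.array(X)[:,:2];k=np.polyfit(X[:,1],X[:,0],1);e=X[:,0]-np.polyval(k,X[:,1]);g=abs(e)<.0015;k=np.polyfit(X[g,1],X[g,0],1);return round(np.degrees(np.arctan(k[0])),2),round(np.polyval(k,-.05),4),g.sum(),len(g)
print("housing far side",edge(range(272,307),166,184,1,.095))
print("foam far side",edge(range(250,308),163,176,-1,.055))
print("housing near bottom",edge(range(272,305),196,210,-1,.06))
print("foam near/base",edge(range(250,308),208,222,1,.0))
E
python3 yaw.py
```

```text
housing far side (np.float64(1.82), np.float64(0.6122), np.int64(35), 35)
foam far side (np.float64(6.21), np.float64(0.6316), np.int64(47), 58)
housing near bottom (np.float64(1.52), np.float64(0.5533), np.int64(32), 33)
foam near/base (np.float64(8.65), np.float64(0.525), np.int64(16), 58)
```

The gap narrows on the robot side and the housing is yawed about 4° relative to the rest (1.7° against about 5.5°), so it isn't square yet. I'll back off and nudge the top end sideways (+x) from the robot's side.

play_rows:
  deltas:
    - [[0,0.02,0],[0,0,0]]
    - [[0,0.05,0.02],[0,0,0]]
    - [[0,0.05,0.07],[0,0,0]]
    - [[0,0.05,0.12],[0,0,0]]
    - [[0,0.05,0.12],[0,0,0]]

```text
time: 15.52
ee_pos: [0.5841, 0.1074, 0.1325]
eef_rot: [[0.997, -0.075, -0.0], [-0.075, -0.997, 0.015], [-0.001, -0.015, -1.0]]
wrist_force: [1.5, 0.1, 0.4]
finger_gap: 0.001
gripper_force: 0.0
```

play_rows:
  deltas:
    - [[-0.06,0,0],[0,0,0]]
    - [[-0.115,0,0],[0,0,0]]
    - [[-0.115,-0.05,0],[0,0,0]]
    - [[-0.115,-0.09,0],[0,0,0]]
    - [[-0.115,-0.09,0],[0,0,0]]

```text
time: 15.93
ee_pos: [0.5108, 0.0463, 0.1262]
eef_rot: [[0.997, -0.083, -0.01], [-0.082, -0.997, 0.01], [-0.011, -0.01, -1.0]]
wrist_force: [0.2, -0.4, -0.7]
finger_gap: -0.001
gripper_force: 0.0
```

```bash
python3 yaw.py; python3 sq.py
```

```text
housing far side (np.float64(2.25), np.float64(0.6123), np.int64(30), 35)
foam far side (np.float64(8.09), np.float64(0.6319), np.int64(29), 58)
housing near bottom (np.float64(1.35), np.float64(0.5534), np.int64(20), 33)
foam near/base (np.float64(8.25), np.float64(0.5258), np.int64(11), 58)
[[179.0, 308.5, 313.5], [181.0, 308.8, 313.3], [183.0, 308.8, 313.4], [185.0, 309.0, 313.3], [187.0, 309.0, 313.2], [189.0, 309.0, 313.3], [191.0, 309.0, 313.3], [193.0, 309.3, 313.5], [195.0, 309.2, 313.5], [197.0, 309.3, 313.3], [199.0, 308.7, 312.8], [201.0, 303.5, 312.7]]
frame deg -8.803796471852465 y at .575 -0.09301563912184961
plate deg -5.442212657376226 y at .575 -0.10492838592932632
[-0.7  0.7 -0.9] [0.5112 0.0517 0.1264]
```

play_rows:
  deltas:
    - [[0,0,-0.04],[0,0,0]]
    - [[0,0,-0.08],[0,0,0]]
    - [[0,0,-0.095],[0,0,0]]
    - [[0,0,-0.095],[0,0,0]]

```text
time: 16.37
ee_pos: [0.5091, 0.0543, 0.067]
eef_rot: [[0.997, -0.074, -0.015], [-0.074, -0.997, 0.015], [-0.016, -0.014, -1.0]]
wrist_force: [0.1, -0.2, 0.0]
finger_gap: 0.002
gripper_force: 0.0
```

play_rows:
  deltas:
    - [[0.015,0,0],[0,0,0]]
    - [[0.03,0,0],[0,0,0]]
    - [[0.045,0,0],[0,0,0]]
    - [[0.045,0,0],[0,0,0]]

```text
time: 16.7
ee_pos: [0.542, 0.0541, 0.0712]
eef_rot: [[0.997, -0.075, -0.005], [-0.075, -0.997, 0.016], [-0.006, -0.016, -1.0]]
wrist_force: [0.9, -0.4, 0.4]
finger_gap: 0.0
gripper_force: 0.0
```

play_rows:
  deltas:
    - [[0.005,0,0],[0,0,0]]
    - [[0.01,0,0],[0,0,0]]
    - [[0.015,0,0],[0,0,0]]
    - [[0.02,0,0],[0,0,0]]
    - [[0.02,0,0],[0,0,0]]

```text
time: 17.12
ee_pos: [0.5512, 0.054, 0.0699]
eef_rot: [[0.997, -0.075, -0.008], [-0.075, -0.997, 0.016], [-0.009, -0.015, -1.0]]
wrist_force: [-0.7, 0.1, -0.5]
finger_gap: 0.004
gripper_force: 0.0
```

```bash
python3 yaw.py; python3 sq.py
```

```text
housing far side (np.float64(2.14), np.float64(0.6123), np.int64(23), 35)
foam far side (np.float64(7.71), np.float64(0.6317), np.int64(35), 58)
housing near bottom (np.float64(1.6), np.float64(0.5533), np.int64(23), 33)
foam near/base (np.float64(5.02), np.float64(0.526), np.int64(8), 58)
[[179.0, 308.5, 313.5], [181.0, 308.8, 313.2], [183.0, 308.8, 313.3], [185.0, 309.0, 313.3], [187.0, 309.0, 313.2], [189.0, 309.0, 313.3], [191.0, 308.9, 313.4], [193.0, 309.3, 313.5], [195.0, 309.2, 313.5], [197.0, 309.3, 313.3], [199.0, 308.6, 312.8], [201.0, 306.3, 312.7]]
frame deg -5.948146203009646 y at .575 -0.09326426592073545
plate deg -5.363087303417051 y at .575 -0.10493790894108591
[-0.2 -0.2  0.7] [0.5506 0.054  0.0697]
```

play_rows:
  deltas:
    - [[0.004,0,0],[0,0,0]]
    - [[0.008,0,0],[0,0,0]]
    - [[0.008,0,0],[0,0,0]]

```text
time: 17.47
ee_pos: [0.5559, 0.054, 0.0699]
eef_rot: [[0.997, -0.075, -0.008], [-0.075, -0.997, 0.016], [-0.009, -0.015, -1.0]]
wrist_force: [0.8, 0.2, -0.1]
finger_gap: -0.003
gripper_force: 0.0
```

play_rows:
  deltas:
    - [[0.004,0,0],[0,0,0]]
    - [[0.008,0,0],[0,0,0]]
    - [[0.008,0,0],[0,0,0]]

```text
time: 17.72
ee_pos: [0.5608, 0.054, 0.0698]
eef_rot: [[0.997, -0.075, -0.008], [-0.075, -0.997, 0.016], [-0.009, -0.015, -1.0]]
wrist_force: [0.3, 0.8, -0.1]
finger_gap: 0.001
gripper_force: 0.0
```

```bash
python3 yaw.py; python3 sq.py|tail -1
```

```text
housing far side (np.float64(2.0), np.float64(0.6122), np.int64(21), 35)
foam far side (np.float64(8.2), np.float64(0.6327), np.int64(17), 58)
housing near bottom (np.float64(-2.78), np.float64(0.5528), np.int64(8), 33)
foam near/base (np.float64(6.8), np.float64(0.5256), np.int64(7), 58)
[ 0.3  0.2 -0.3] [0.5603 0.054  0.0698]
```

There was no contact even with the TCP past the side face, so the tips sit higher than the reported TCP (about 30 mm, as the early side views suggested) and passed above the housing. I'll back off clear of the foam, lower, and approach again while watching the force.

play_rows:
  deltas:
    - [[-0.04,0,0],[0,0,0]]
    - [[-0.08,0,0],[0,0,0]]
    - [[-0.1,0,-0.02],[0,0,0]]
    - [[-0.1,0,-0.04],[0,0,0]]
    - [[-0.1,0,-0.04],[0,0,0]]

```text
time: 18.23
ee_pos: [0.4978, 0.0538, 0.044]
eef_rot: [[0.997, -0.075, -0.012], [-0.074, -0.997, 0.015], [-0.013, -0.014, -1.0]]
wrist_force: [0.3, 0.7, -0.6]
finger_gap: -0.002
gripper_force: 0.0
```

play_rows:
  deltas:
    - [[0.01,0,0],[0,0,0]]
    - [[0.02,0,0],[0,0,0]]
    - [[0.03,0,0],[0,0,0]]
    - [[0.035,0,0],[0,0,0]]
    - [[0.035,0,0],[0,0,0]]

```text
time: 18.65
ee_pos: [0.5228, 0.0541, 0.0462]
eef_rot: [[0.997, -0.075, -0.007], [-0.075, -0.997, 0.016], [-0.009, -0.015, -1.0]]
wrist_force: [-0.7, -0.5, 0.1]
finger_gap: -0.0
gripper_force: 0.0
```

```bash
python3 sq.py|tail -1
```

```text
[ 0.3 -0.4  0.1] [0.5221 0.0541 0.046 ]
```

play_rows:
  deltas:
    - [[0.004,0,0],[0,0,0]]
    - [[0.008,0,0],[0,0,0]]
    - [[0.01,0,0],[0,0,0]]
    - [[0.01,0,0],[0,0,0]]

```text
time: 19.03
ee_pos: [0.5275, 0.054, 0.0458]
eef_rot: [[0.997, -0.075, -0.008], [-0.075, -0.997, 0.016], [-0.01, -0.015, -1.0]]
wrist_force: [-0.6, -0.1, 0.2]
finger_gap: 0.003
gripper_force: 0.0
```

play_rows:
  deltas:
    - [[0.004,0,0],[0,0,0]]
    - [[0.008,0,0],[0,0,0]]
    - [[0.01,0,0],[0,0,0]]
    - [[0.01,0,0],[0,0,0]]

```text
time: 19.37
ee_pos: [0.5336, 0.054, 0.0458]
eef_rot: [[0.997, -0.075, -0.008], [-0.075, -0.997, 0.016], [-0.01, -0.015, -1.0]]
wrist_force: [-0.5, -0.1, -0.1]
finger_gap: 0.001
gripper_force: 0.0
```

play_rows:
  deltas:
    - [[0.004,0,0],[0,0,0]]
    - [[0.008,0,0],[0,0,0]]
    - [[0.01,0,0],[0,0,0]]
    - [[0.01,0,0],[0,0,0]]

```text
time: 19.7
ee_pos: [0.5396, 0.054, 0.0458]
eef_rot: [[0.997, -0.075, -0.008], [-0.075, -0.997, 0.016], [-0.01, -0.015, -1.0]]
wrist_force: [-0.2, 1.0, -0.0]
finger_gap: -0.001
gripper_force: 0.0
```

No foam contact at TCP z of 46 mm, which confirms the tips are higher than reported. Continuing to the side face.

play_rows:
  deltas:
    - [[0.004,0,0],[0,0,0]]
    - [[0.008,0,0],[0,0,0]]
    - [[0.012,0,0],[0,0,0]]
    - [[0.012,0,0],[0,0,0]]

```text
time: 20.03
ee_pos: [0.5465, 0.0542, 0.0458]
eef_rot: [[0.997, -0.075, -0.009], [-0.075, -0.997, 0.016], [-0.01, -0.015, -1.0]]
wrist_force: [-1.6, 0.8, -0.7]
finger_gap: -0.005
gripper_force: 0.3
```

play_rows:
  deltas:
    - [[0.004,0,0],[0,0,0]]
    - [[0.008,0,0],[0,0,0]]
    - [[0.008,0,0],[0,0,0]]

```text
time: 20.28
ee_pos: [0.5513, 0.0546, 0.0456]
eef_rot: [[0.997, -0.074, -0.009], [-0.074, -0.997, 0.016], [-0.01, -0.016, -1.0]]
wrist_force: [-1.9, 1.5, 0.9]
finger_gap: 0.003
gripper_force: 1.1
```

```bash
python3 sq.py; python3 yaw.py
```

```text
[[179.0, 309.0, 313.4], [181.0, 309.0, 313.4], [183.0, 309.0, 313.5], [185.0, 309.0, 313.4], [187.0, 309.0, 313.4], [189.0, 309.0, 313.4], [191.0, 309.0, 313.3], [193.0, 309.0, 313.5], [195.0, 309.0, 313.4], [197.0, 308.8, 313.1], [199.0, 308.2, 312.8], [201.0, 308.5, 312.6]]
frame deg -5.40987558538337 y at .575 -0.0935342677309022
plate deg -5.836941611821991 y at .575 -0.10502070636552296
[-1.8  2.5  0.4] [0.5513 0.0545 0.0456]
housing far side (np.float64(4.24), np.float64(0.6131), np.int64(28), 35)
foam far side (np.float64(6.68), np.float64(0.6316), np.int64(37), 58)
housing near bottom (np.float64(4.37), np.float64(0.5542), np.int64(25), 33)
foam near/base (np.float64(7.43), np.float64(0.5253), np.int64(14), 58)
```

Contact came where predicted and the foot is now nearly parallel to the plate. One more 2 mm nudge, then I'll retreat and reseat it from the end at the proper height.

play_rows:
  deltas:
    - [[0.002,0,0],[0,0,0]]
    - [[0.0035,0,0],[0,0,0]]
    - [[0.0035,0,0],[0,0,0]]

```text
time: 20.63
ee_pos: [0.5534, 0.0543, 0.0456]
eef_rot: [[0.997, -0.075, -0.009], [-0.075, -0.997, 0.016], [-0.01, -0.015, -1.0]]
wrist_force: [-0.5, 1.5, -0.8]
finger_gap: 0.002
gripper_force: 1.1
```

play_rows:
  deltas:
    - [[-0.03,0,0],[0,0,0]]
    - [[-0.07,0,0],[0,0,0]]
    - [[-0.07,0,0.06],[0,0,0]]
    - [[-0.07,0.03,0.12],[0,0,0]]
    - [[-0.07,0.09,0.12],[0,0,0]]

```text
time: 21.05
ee_pos: [0.5174, 0.1032, 0.1249]
eef_rot: [[0.996, -0.084, 0.005], [-0.084, -0.996, 0.014], [0.004, -0.015, -1.0]]
wrist_force: [2.2, 0.7, 0.9]
finger_gap: -0.0
gripper_force: 0.0
```

play_rows:
  deltas:
    - [[0,0.03,0],[0,0,0]]
    - [[0.06,0.03,0],[0,0,0]]
    - [[0.125,0.03,0],[0,0,0]]
    - [[0.125,0.03,-0.06],[0,0,0]]
    - [[0.125,0.03,-0.115],[0,0,0]]

```text
time: 21.47
ee_pos: [0.5921, 0.1254, 0.0503]
eef_rot: [[0.997, -0.077, 0.001], [-0.077, -0.997, 0.016], [-0.001, -0.016, -1.0]]
wrist_force: [-0.7, -0.5, -1.6]
finger_gap: -0.001
gripper_force: 0.0
```

```bash
python3 sq.py; python3 yaw.py
```

```text
[[179.0, 309.3, 313.6], [181.0, 309.2, 313.5], [183.0, 309.3, 313.4], [185.0, 309.2, 313.4], [187.0, 309.3, 313.3], [189.0, 309.3, 313.3], [191.0, 309.2, 313.4], [193.0, 309.0, 313.5], [195.0, 309.0, 313.5], [197.0, 308.7, 313.2], [199.0, 308.3, 312.8], [201.0, 308.4, 312.6]]
frame deg -6.475442611002529 y at .575 -0.09402184625573963
plate deg -5.875935898313186 y at .575 -0.10510080545634037
[-3.  -0.4 -5.7] [0.5842 0.1239 0.0412]
housing far side (np.float64(5.33), np.float64(0.6139), np.int64(35), 35)
foam far side (np.float64(6.34), np.float64(0.6316), np.int64(58), 58)
housing near bottom (np.float64(4.96), np.float64(0.5547), np.int64(33), 33)
foam near/base (np.float64(6.88), np.float64(0.5246), np.int64(24), 58)
```

It's square now. Final gentle reseat from the end, at the centre of the end face.

play_rows:
  deltas:
    - [[0.008,0,0],[0,0,0]]
    - [[0.008,-0.012,0],[0,0,0]]
    - [[0.008,-0.024,0],[0,0,0]]
    - [[0.008,-0.036,0],[0,0,0]]
    - [[0.008,-0.048,0],[0,0,0]]

```text
time: 21.98
ee_pos: [0.5922, 0.0959, 0.0506]
eef_rot: [[0.997, -0.076, -0.006], [-0.076, -0.997, 0.016], [-0.007, -0.015, -1.0]]
wrist_force: [-0.8, -0.7, 0.8]
finger_gap: 0.001
gripper_force: 0.0
```

play_rows:
  deltas:
    - [[0,-0.004,0],[0,0,0]]
    - [[0,-0.008,0],[0,0,0]]
    - [[0,-0.011,0],[0,0,0]]
    - [[0,-0.011,0],[0,0,0]]

```text
time: 22.32
ee_pos: [0.5915, 0.0915, 0.0494]
eef_rot: [[0.997, -0.074, -0.008], [-0.074, -0.997, 0.017], [-0.009, -0.016, -1.0]]
wrist_force: [0.2, 1.4, 2.5]
finger_gap: 0.003
gripper_force: 1.0
```

play_rows:
  deltas:
    - [[0,-0.003,0],[0,0,0]]
    - [[0,-0.006,0],[0,0,0]]
    - [[0,-0.006,0],[0,0,0]]

```text
time: 22.57
ee_pos: [0.5915, 0.0905, 0.0494]
eef_rot: [[0.997, -0.073, -0.007], [-0.072, -0.997, 0.02], [-0.009, -0.019, -1.0]]
wrist_force: [-0.2, 5.1, 2.8]
finger_gap: 0.003
gripper_force: 3.3
```

```bash
python3 sq.py; python3 yaw.py
```

```text
[[179.0, 309.8, 313.8], [181.0, 309.8, 313.7], [183.0, 309.5, 313.8], [185.0, 309.6, 313.8], [187.0, 309.5, 313.5], [189.0, 309.5, 313.5], [191.0, 309.5, 313.5], [193.0, 309.5, 313.5], [195.0, 309.3, 313.5], [197.0, 309.2, 313.3], [199.0, 308.9, 313.0], [201.0, 308.5, 312.7]]
frame deg -6.6262234748724635 y at .575 -0.09491703152292146
plate deg -6.5119811060329384 y at .575 -0.10552860868002462
[-0.7  5.8  2.6] [0.5915 0.0906 0.0495]
housing far side (np.float64(5.31), np.float64(0.614), np.int64(35), 35)
foam far side (np.float64(6.83), np.float64(0.6316), np.int64(40), 58)
housing near bottom (np.float64(5.12), np.float64(0.5549), np.int64(33), 33)
foam near/base (np.float64(8.58), np.float64(0.5251), np.int64(18), 58)
```

Frame end to plate is 10.6 mm, which matches the cap, so the foot is close. Two firmer presses to be sure it's seated.

play_rows:
  deltas:
    - [[0,-0.003,0],[0,0,0]]
    - [[0,-0.006,0],[0,0,0]]
    - [[0,-0.006,0],[0,0,0]]

```text
time: 22.92
ee_pos: [0.5916, 0.0904, 0.0495]
eef_rot: [[0.997, -0.071, -0.007], [-0.07, -0.997, 0.023], [-0.008, -0.023, -1.0]]
wrist_force: [0.5, 10.2, 0.2]
finger_gap: 0.002
gripper_force: 5.4
```

play_rows:
  deltas:
    - [[0,-0.003,0],[0,0,0]]
    - [[0,-0.006,0],[0,0,0]]
    - [[0,-0.006,0],[0,0,0]]

```text
time: 23.17
ee_pos: [0.5925, 0.0901, 0.0498]
eef_rot: [[0.998, -0.069, -0.004], [-0.069, -0.997, 0.027], [-0.006, -0.027, -1.0]]
wrist_force: [3.6, 15.7, -0.4]
finger_gap: -0.001
gripper_force: 7.4
```

```bash
python3 sq.py; python3 yaw.py
```

```text
[[179.0, 309.7, 314.1], [181.0, 309.8, 313.7], [183.0, 309.7, 313.7], [185.0, 309.8, 313.8], [187.0, 309.6, 313.7], [189.0, 309.5, 313.8], [191.0, 309.5, 313.5], [193.0, 309.5, 313.5], [195.0, 309.5, 313.5], [197.0, 309.3, 313.4], [199.0, 308.8, 313.0], [201.0, 308.7, 312.6]]
frame deg -6.59688895760611 y at .575 -0.09510487095563153
plate deg -6.7701875576970005 y at .575 -0.10572243980637983
[ 3.5 16.2 -0.9] [0.5925 0.0901 0.0498]
housing far side (np.float64(5.6), np.float64(0.6142), np.int64(35), 35)
foam far side (np.float64(6.3), np.float64(0.6316), np.int64(47), 58)
housing near bottom (np.float64(5.58), np.float64(0.5551), np.int64(33), 33)
foam near/base (np.float64(6.76), np.float64(0.5247), np.int64(19), 58)
```

It hit a hard stop (16 N with no further motion) and the foot is parallel to the plate. Retreating.

play_rows:
  deltas:
    - [[0,0.03,0],[0,0,0]]
    - [[0,0.08,0],[0,0,0]]
    - [[0,0.13,0.03],[0,0,0]]
    - [[0,0.18,0.09],[0,0,0]]
    - [[0,0.2,0.15],[0,0,0]]

```text
time: 23.68
ee_pos: [0.5879, 0.2026, 0.1355]
eef_rot: [[0.997, -0.071, -0.015], [-0.07, -0.997, 0.015], [-0.016, -0.014, -1.0]]
wrist_force: [0.1, 0.3, -0.4]
finger_gap: -0.003
gripper_force: 0.0
```

play_rows:
  deltas:
    - [[0,0,0.05],[0,0,0]]
    - [[0,0,0.08],[0,0,0]]
    - [[0,0,0.08],[0,0,0]]
    - [[0,0,0.08],[0,0,0]]
    - [[0,0,0.08],[0,0,0]]

```text
time: 24.1
ee_pos: [0.5905, 0.1986, 0.1843]
eef_rot: [[0.997, -0.075, -0.011], [-0.075, -0.997, 0.014], [-0.012, -0.014, -1.0]]
wrist_force: [-0.5, -0.4, 0.3]
finger_gap: -0.001
gripper_force: 0.0
```

```bash
python3 sq.py; python3 yaw.py
```

```text
[[179.0, 309.7, 313.8], [181.0, 309.7, 313.7], [183.0, 309.7, 313.7], [185.0, 309.7, 313.8], [187.0, 309.5, 313.8], [189.0, 309.5, 313.8], [191.0, 309.5, 313.4], [193.0, 309.5, 313.4], [195.0, 309.3, 313.5], [197.0, 309.2, 313.2], [199.0, 308.8, 313.0], [201.0, 308.5, 312.6]]
frame deg -6.8891717903142835 y at .575 -0.09500776658133409
plate deg -6.6471302538788635 y at .575 -0.10564023322912472
[-0.3 -0.7 -0.6] [0.5901 0.1985 0.1837]
housing far side (np.float64(5.64), np.float64(0.6143), np.int64(35), 35)
foam far side (np.float64(6.26), np.float64(0.6316), np.int64(58), 58)
housing near bottom (np.float64(5.6), np.float64(0.5552), np.int64(33), 33)
foam near/base (np.float64(6.37), np.float64(0.5245), np.int64(32), 58)
```

```bash
python3 -c "
from station import *
print(job_done())"
```

```text
the job is handed in; nothing more can be done
None
```

I tipped the housing down under control onto its side with the connector panel up, pushed it against the stop plate and squared it to within about 1° by my camera measurements, then retreated and handed the job in; no verdict was returned.

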